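# Turn a seed cassette over in the hinged turnover jig

### The job

Turn the seed cassette over with the hinged jig, without touching the cassette itself: fold the empty tray over the loaded one until it is fully home on the cassette, swing the closed pair right over to the other side until it lies fully home there, then fold the tray that is now on top back to where it started, so that the cassette is left lying dimpled face down in the tray that was empty. Do not force it when you feel the trays meet the cassette, leave the other things on the bench alone, and let go at the end.

Things in the scene. Friction and masses are not known exactly. Their poses are not given: they have to be found in the camera images.
- jig: Fixed turnover jig; origin under the centre of its 220 x 200 x 12 mm aluminium base plate, on the bench; x along the hinge line, pointing away from the robot (the jig is turned up to about 15 deg), y to the robot's left, z up. At its far end two 14 mm posts (x = +102, y = +-92 mm) carry a light bar. Two hinge blocks, 12 x 30 mm and 74 mm high, stand at x = +-84 mm.
- light (a point): Middle of the underside of the jig's grey light bar, 340 mm long along y, 46 mm wide (x = +47 to +93 mm), 325 mm above the bench, 100 mm above the tray bars at the top of their swing: a gripper pointing straight down on tray B's bar strikes it there. Lean it back 30 to 40 deg towards the robot (-x), fingers pointing down and away. Axes as the jig's.
- hinge (a point): Middle of the hinge line shared by both trays, 60 mm above the bench, axes as the jig's.
- leaf_a (a joint): Angle of tray A, which holds the cassette at the start: 0 = lying flat open on the right (-y) side of the hinge, where it starts; pi/2 = upright, pi = folded right over, flat on the left side. The hinge is stiff: the tray stays where it is left, about 0.22 N m of friction. Stop at pi + 0.03.
- leaf_b (a joint): Angle of tray B, empty at first: 0 = flat open on the left (+y) side, pi = folded over onto tray A. Starts at 0 to 0.7. Stiffer hinge, about 0.42 N m: it stays where it is left and, when the pair is swung over by tray A's bar, gives way only as the cassette pushes it, so the cassette stays clasped. It meets the cassette at about pi; stop at pi + 0.03.
- a_bar (a point): Middle of tray A's handle: a round steel bar, 12 mm thick, 68 mm long, parallel to the hinge line and 165 mm out from it, at jig x = -40 mm. Two 8 mm thick struts at its ends join it to the tray; 44 mm are free between bar and tray edge. At joint value 0 its centre is 60 mm above the bare bench. Axes turn with the tray (as the jig's at 0).
- b_bar (a point): Middle of tray B's handle: a bar like tray A's, 165 mm out from the hinge line, at jig x = +36 mm. With the trays closed on each other, the two bars lie in one line, 76 mm apart from middle to middle. Axes turn with the tray (as the jig's at joint value 0).
- a_nest (a point): Centre of the place for the cassette in tray A, in the hinge plane, 70 mm out from the hinge line. Each tray is aluminium, 126 mm (x) by 94 mm, 180 g: a 6 mm floor whose inner face lies 12.5 mm below this point, with a pocket 114 x 80 mm, its walls 11.5 mm high. Axes turn with the tray.
- b_nest (a point): The same point in tray B; it coincides with a_nest when the trays are closed on each other.
- cassette: White plastic seed cassette, 110 x 76 x 24 mm, about 0.2 kg, fragile (spoilt by over 75 N, about 30 N at a bar), lying in tray A at the start; origin at its centre. Its +z face, up at the start, has twelve round grey wells with a seed in each; the other face is plain. The trays leave 25 mm between their floors when parallel.
- dish_a: Closed clear petri dish, 90 mm wide, 16 mm high, on the bench in front of the jig, robot side. Leave alone.
- dish_b: Closed clear petri dish, 60 mm wide, 16 mm high, on the bench in front of the jig, robot side. Leave alone.
- spatula: Broad flat spatula with a wooden handle, 170 mm, lying behind the jig. Leave alone.
- reagent: Reagent bottle with a blue cap, 64 mm wide, 130 mm high, left of the jig. Leave alone.
- stain: Small jar, 56 mm wide, 70 mm high, left of the jig. Leave alone.
- beaker: Glass beaker, 70 mm wide, 90 mm high, right of the jig. Leave alone.
- sample_tray: Grey open sample tray, 120 x 160 x 35 mm, right of the jig. Leave alone.
There are look-alikes about, which are no part of the job. What is shaped like the cassette but purple or red is not meant.

How it is judged:
By the outcome, as a careful person would: the job done as asked, in the order asked, and still so for the second after the job is handed in, with the robot touching nothing.
It also fails if it takes over 64 s, if anything falls off the work surface, if the arm or the gripper's body presses on something with over 40 N, if the wrist force passes 120 N, or if a joint passes its speed limit or range.

### The arm

A 6-joint arm with a two-finger parallel gripper is mounted at the origin on the work surface. World frame = base frame: x ahead of the robot, y to its left, z up, the work surface at z = 0. Lengths are in mm, angles in rad, forces in N, time in s.
With the tool pointing down it reaches from about 350 to 975 mm from the base axis. Payload 7.1 kg.
Tool frame: the origin (TCP) lies between the finger pads; the fingertips stand 14 mm ahead of it and the grasp point (between the pads) lies 5 mm behind it (ctrl.tcp_to_tips is the distance from the TCP to the fingertips, in mm); z points along the fingers, y is the line along which they close (so a half turn about z gives the same grasp; the last joint's range is limited). The gripper opens to 88 mm and grips with 3 to 60 N. Pads are 20 mm wide; open, the fingers measure 115 mm over their backs; the gripper's body (75 mm by 178 mm) begins 61 mm behind the grasp point.
Start: joints at [1.321, 0.423, 1.63, -0, 1.089, -0.019], TCP at [142.941, 608.418, 236.675] pointing down, gripper open.
Joint ranges: [-3, 3], [-0.9, 2.11], [0.09, 2.58], [-1.31, 4.45], [0.11, 2.69], [-2.54, 2.54]. Speed limits (rad/s): [2.39, 2.39, 3.01, 3.14, 3.14, 3.14].

### API

Orientations are given as a rotation vector (axis times angle).
In Python, from workcell import ctrl gives the robot as it stands.
- The arm moves only by the tool apply_moves, never from a script. Its argument "series" is a list that holds one entry, the list of rows, each a list of 7 numbers: the shift along the tool's x, y, z in cm, then the turn, a rotation vector about the tool's x, y, z in degrees, then the opening, from 0 (shut) to 1 (fully open). A call has 1 to 12 rows; each row shifts and turns the commanded pose from where the row before left it, along the tool's axes as they then stand; what a row does not reach is not made up. A row lasts 1/10 s, in which the tool goes at most 50 mm and 8.59 degrees, less where a joint would pass 70% of its speed; a pose out of reach is approached as far as the arm can. A call with a gripper value outside its range is refused whole. The fingers move at their own pace and stop on an object; the grip force is fixed at half the most. Time passes only in rows, so rows that do not move let the fingers close. It gives the time, the measured TCP pose, the force and the opening at its end, in the units of the state.
- ctrl.get_obs(): the state, without advancing time (a new reading comes with each control period).
- ctrl.get_image(name): name is "scene" or "top" or "wrist"; returns a dict with "img" (400x640x3 uint8, blue, green, red), "K" (3x3 intrinsics, pixels), "cam_to_world" (4x4, takes a point from camera to world coordinates). Camera axes: x right, y down, z forward; pixel columns grow to the right and rows downward; lengths in mm; the calibration is good to about 2 mm. A picture is of the moment at which its call begins. There is no depth.
- ctrl.close_job(): hands the job in, once; it reports no verdict.
The state is a dict: "t": time; "qpos": joint angles; "qvel": joint speeds; "joint_torque": joint torques, N m; "ee_pos": TCP position; "orientation": TCP orientation; "ft_force": force on the tool from outside, world axes, zero at the start; "moment": the same for the moment, N m; "width": finger opening in mm.
Only numpy, scipy, OpenCV 4.12 (cv2) and the standard library are available. Lean on these libraries where they do the work, as an engineer would, in place of code of your own. Each camera call takes 0.05 s, during which the arm holds its last target. There are 200 camera calls.

## Working session

There is one attempt and no reset: what is moved stays moved. The work goes in short steps, Python scripts to look and compute and a tool call to move; the robot and the scene stay as the last step left them, time stands still between calls to the robot, and variables do not carry over. Pictures are saved under pics/ and viewed, on a budget of 10 in all, crops included, one or two more only if the job needs it, and the job is handed in when it is done.

Besides the shell and the picture viewer there is one more tool, called after "Request:" in YAML: its name, and indented under it one key for each argument. apply_moves: Moves the arm, as the interface text tells. Its arguments: {"type":"object","properties":{"series":{"type":"array","items":{"type":"array","items":{"type":"array","items":{"type":"number"}}}}},"required":["series"]}

```bash
ls; mkdir -p pics; python3 - <<'E'
from workcell import ctrl
import cv2,numpy as np
for n in("scene","top"):
    d=ctrl.get_image(n);cv2.imwrite(f"pics/{n}0.png",d["img"]);np.savez(f"{n}.npz",K=d["K"],T=d["cam_to_world"]);print(n,d["K"].round(1).tolist(),d["cam_to_world"].round(3).tolist())
print(ctrl.get_obs())
E
```

```text
pics
scene [[449.5, 0.0, 317.2], [0.0, 449.5, 191.1], [0.0, 0.0, 1.0]] [[0.506, 0.591, -0.628, 1446.936], [0.862, -0.345, 0.37, -555.288], [0.002, -0.729, -0.685, 1160.434], [0.0, 0.0, 0.0, 1.0]]
top [[446.0, 0.0, 319.1], [0.0, 446.0, 199.6], [0.0, 0.0, 1.0]] [[-0.022, -0.998, 0.051, 527.593], [-1.0, 0.022, -0.015, -29.484], [0.014, -0.051, -0.999, 1447.749], [0.0, 0.0, 0.0, 1.0]]
{'t': 0.1, 'qpos': array([ 1.32104362e+00,  4.23740046e-01,  1.63062246e+00, -3.06576885e-06,
        1.08862172e+00, -1.89975389e-02]), 'qvel': array([ 0.00041788, -0.00231645, -0.00084012, -0.00036072,  0.00126752,
        0.00078402]), 'joint_torque': array([ 1.09824945e-03, -5.45612705e+01, -2.74323678e+01,  6.45177998e-02,
        1.88737025e-02, -4.90018658e-05]), 'ee_pos': array([142.7968535 , 607.95812314, 235.9911553 ]), 'orientation': array([-3.61642254e-01, -3.12052242e+00,  2.16661710e-03]), 'ft_force': array([-0.0770975 ,  0.20715233, -0.07665448]), 'moment': array([ 0.05165602, -0.04450401, -0.01250004]), 'width': 87.66495639462715}
```

View pics/scene0.png

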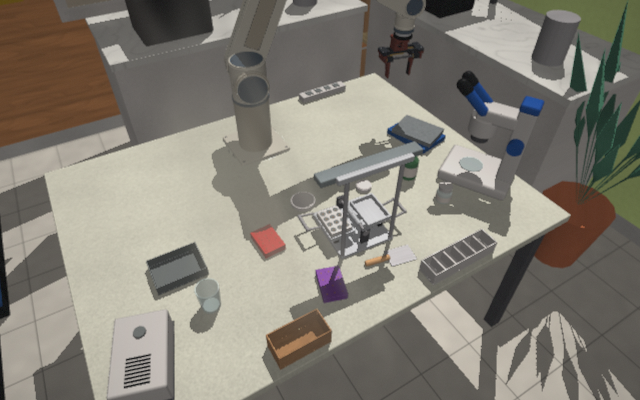

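View pics/top0.png

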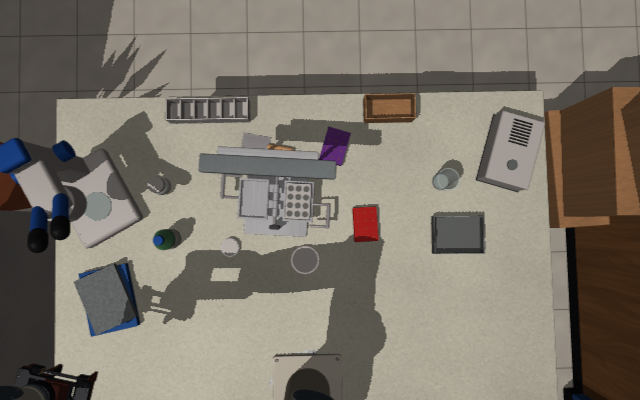

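The scene shows the jig mid-bench. The top view has the light bar at about (199–336, 150–178), the cassette in tray A at about (298,200), tray B at about (254,198), A's bar at about (327,212) and B's bar at about (223,187). Next I'll enlarge it to get accurate points.

```bash
python3 - <<'E'
import cv2,numpy as np
a=cv2.resize(cv2.imread("pics/top0.png")[130:280,190:350],None,fx=4.5,fy=4.5,interpolation=cv2.INTER_CUBIC)[:600]
for i in range(0,160,20):cv2.putText(a,str(190+i),(int(i*4.5),10),0,.35,(0,0,255));cv2.line(a,(int(i*4.5),12),(int(i*4.5),20),(0,0,255))
for i in range(0,130,20):cv2.putText(a,str(130+i),(0,int(i*4.5)+5),0,.35,(0,0,255));cv2.line(a,(24,int(i*4.5)),(32,int(i*4.5)),(0,0,255))
cv2.imwrite("pics/topz.png",a)
E
```

```text
(no output)
```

View pics/topz.png

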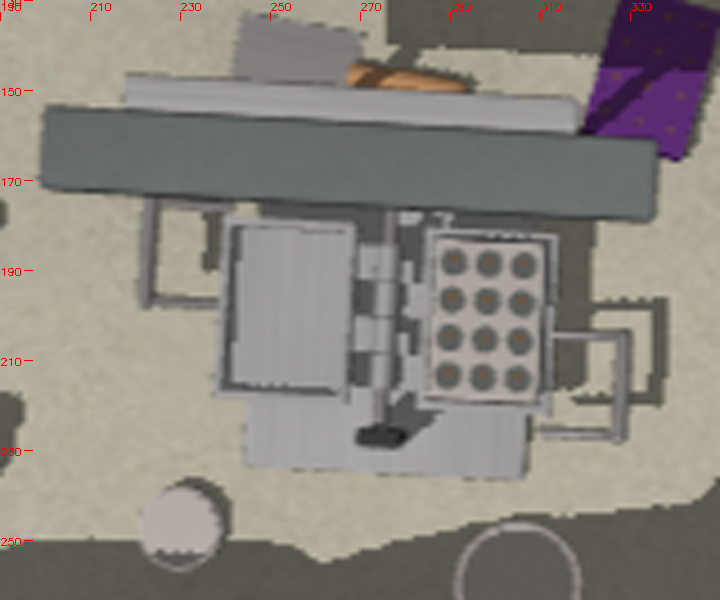

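```bash
cat > h.py <<'E'
import numpy as np
from scipy.spatial.transform import Rotation as R
def proj(P,c):
    d=np.load(f"{c}.npz");p=(np.linalg.inv(d["T"])@np.c_[P,np.ones(len(P))].T)[:3]
    q=d["K"]@p;return (q[:2]/q[2]).T
def jig(P,j):
    c,s=np.cos(j[2]),np.sin(j[2]);P=np.atleast_2d(np.array(P,float))
    return np.c_[j[0]+c*P[:,0]-s*P[:,1],j[1]+s*P[:,0]+c*P[:,1],P[:,2]]
def A(x,r,n,t): return [x,-r*np.cos(t)-n*np.sin(t)*-1*-1*-1 if 0 else -r*np.cos(t)+n*np.sin(t),60+r*np.sin(t)+n*np.cos(t)]
def B(x,r,n,t): return [x,r*np.cos(t)-n*np.sin(t),60+r*np.sin(t)+n*np.cos(t)]
E
python3 - <<'E'
from h import *
from scipy.optimize import least_squares
z=lambda u,v:(190+u/4.5,130+v/4.5)
def res(p,full=0):
    tb=p[3];t=p[4]
    P=[[-40,-165,60],[-84,0,74],[-110,100,12],[-110,-100,12]]+[[x,y,325+t] for x,y in((93,170),(93,-170),(47,-170),(47,170))]+[A(-63,117,-1,0),A(63,117,-1,0),B(-63,117,-1,tb),B(-63,23,-1,tb),B(2,165,0,tb)]
    m=[(327.7,215.9),(274.7,227.1),(244.4,233.8),(306.7,236.2),z(42,105),z(657,140),z(655,220),z(40,187),(311.8,221.1),(313.6,182.7),(238.4,217.1),(267.3,218.9),(222.7,197.3)]
    r=proj(jig(P,p),"top")-np.array(m)
    return r if full else r.ravel()
s=least_squares(res,[640,100,0,.2,10],loss="soft_l1")
print(s.x);print(res(s.x,1).round(1).tolist());np.save("jig.npy",s.x)
E
```

```text
[ 6.00271729e+02  8.52175814e+01 -7.18309146e-02 -2.51921725e+01
  1.74772055e+01]
[[0.3, -0.5], [-0.9, -0.1], [-0.6, -0.4], [-0.5, 0.2], [0.5, 0.1], [0.4, -0.7], [-0.1, -0.1], [-0.2, 0.3], [0.4, 0.9], [0.6, -1.0], [-1.0, 1.2], [-0.0, 0.9], [0.6, -0.5]]
```

```bash
python3 - <<'E'
from h import *
import cv2
j=np.load("jig.npy")
im=cv2.imread("pics/scene0.png");x0,y0,k=285,150,5
a=cv2.resize(im[y0:y0+120,x0:x0+140],None,fx=k,fy=k,interpolation=cv2.INTER_CUBIC)
def mk(P,c):
    for q in proj(jig(P,j),"scene"):cv2.circle(a,tuple(int(v) for v in (q-[x0-.5,y0-.5])*k),3,c,-1)
for t,c in((0,(0,0,255)),(.2,(0,255,0)),(.4,(255,0,0)),(.6,(0,255,255))): mk([B(2,165,0,t),B(70,165,0,t),B(-63,117,-1,t),B(63,117,-1,t)],c)
mk([A(-74,165,0,0),A(-6,165,0,0),[-84,0,74],[84,0,74]],(255,0,255))
cv2.imwrite("pics/sz.png",a)
E
```

```text
(no output)
```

View pics/sz.png

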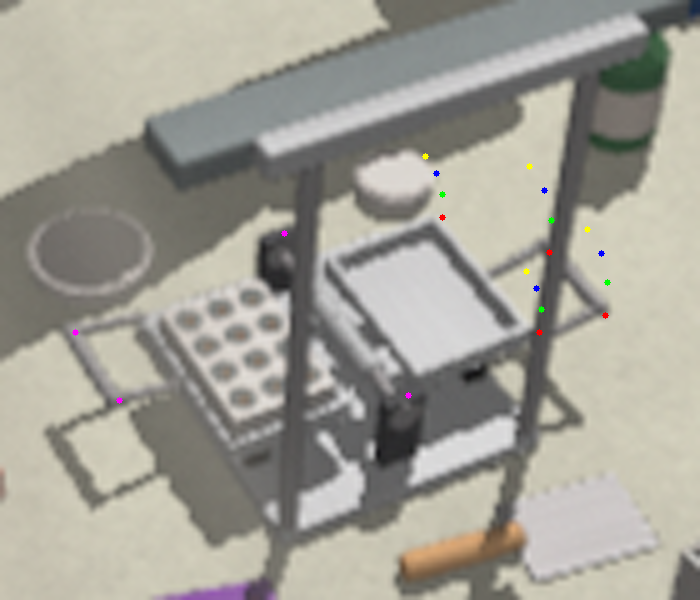

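Tray B starts at about 0, because its bar lies on the red prediction near (548–605, 255–315). The jig fit is (600, 85), turned −4°. Next I'll make a helper that works out the distance to go in tool axes.

```bash
cat >> h.py <<'E'
J=np.load("jig.npy")
def tool(lean=35):
    "tool y = jig y, fingers down and away"
    s,c=np.sin(np.radians(lean)),np.cos(np.radians(lean))
    return R.from_euler("z",J[2])*R.from_matrix(np.array([[-c,0,s],[0,1,0],[-s,0,-c]]))
def togo(o,P,T,back=0,n=5):
    "per-row shift (cm, tool axes) and turn (deg) for n rows to put grasp point `back` mm behind jig point P"
    Rt=T.as_matrix();p=jig(P,J)[0]+Rt[:,2]*(5-back)
    R0=R.from_rotvec(o["orientation"]);w=(R0.inv()*T).as_rotvec();d=(p-o["ee_pos"])/10
    print("target",p.round(1),"dist cm",np.linalg.norm(d).round(2),"turn/row",(np.degrees(w)/n).round(2))
    for k in range(n):print(((R0*R.from_rotvec(w*k/n)).inv().apply(d)/n).round(2))
    print("tool-frame total at end orientation",T.inv().apply(d).round(2))
E
python3 - <<'E'
from h import *
from workcell import ctrl
o=ctrl.get_obs()
togo(o,B(36,165,0,0),tool(),90,8)
E
```

```text
target [599.4 250.7 129.6] dist cm 58.94 turn/row [-0.36 -4.37 -1.1 ]
[-6.58 -3.04  1.33]
[-6.4  -3.17  1.81]
[-6.18 -3.31  2.27]
[-5.93 -3.44  2.71]
[-5.64 -3.57  3.13]
[-5.31 -3.69  3.52]
[-4.96 -3.82  3.89]
[-4.57 -3.93  4.23]
tool-frame total at end orientation [-33.31 -32.36  36.31]
```

```bash
python3 - <<'E'
from h import *
from workcell import ctrl
o=ctrl.get_obs()
togo(o,B(36,165,0,0),tool(),200,12)
E
```

```text
target [536.5 255.2 219.7] dist cm 52.88 turn/row [-0.24 -2.91 -0.73]
[-3.87 -2.11  0.14]
[-3.83 -2.16  0.32]
[-3.78 -2.21  0.51]
[-3.72 -2.26  0.69]
[-3.65 -2.31  0.87]
[-3.57 -2.36  1.04]
[-3.48 -2.41  1.21]
[-3.39 -2.46  1.38]
[-3.28 -2.51  1.53]
[-3.17 -2.56  1.69]
[-3.04 -2.61  1.83]
[-2.91 -2.65  1.98]
tool-frame total at end orientation [-33.31 -32.36  25.31]
```

Request:
apply_moves:
  series:
    - [[-3.9, -2.1, 0.1, -0.25, -2.9, -0.73, 0.5], [-3.8, -2.2, 0.3, -0.25, -2.9, -0.73, 0.5], [-3.8, -2.2, 0.5, -0.25, -2.9, -0.73, 0.5], [-3.7, -2.3, 0.7, -0.25, -2.9, -0.73, 0.5], [-3.7, -2.3, 0.9, -0.25, -2.9, -0.73, 0.5], [-3.6, -2.4, 1.0, -0.25, -2.9, -0.73, 0.5], [-3.5, -2.4, 1.2, -0.25, -2.9, -0.73, 0.5], [-3.4, -2.5, 1.4, -0.25, -2.9, -0.73, 0.5], [-3.3, -2.5, 1.5, -0.25, -2.9, -0.73, 0.5], [-3.2, -2.6, 1.7, -0.25, -2.9, -0.73, 0.5], [-3.0, -2.6, 1.8, -0.25, -2.9, -0.73, 0.5], [-2.9, -2.7, 2.0, -0.25, -2.9, -0.73, 0.5]]

```text
t: 1.3
ee_pos: [538.2, 252.5, 220.3]
orientation: [0.091, 2.53, -0.023]
ft_force: [1.4, -0.3, -0.4]
width: 44.1
```

```bash
python3 - <<'E'
from h import *
from workcell import ctrl
import cv2
o=ctrl.get_obs();print(o["t"],o["ee_pos"],o["qpos"].round(2),o["width"])
togo(o,B(36,165,0,0),tool(),60,1)
E
```

```text
1.3 [538.18797768 252.54559529 220.28027477] [ 0.59  0.28  2.05 -0.9   0.47 -0.16] 44.07970503748343
target [616.6 249.5 105.1] dist cm 13.94 turn/row [ 0.22 -0.02 -0.07]
[ 0.18  0.2  13.94]
tool-frame total at end orientation [ 0.19  0.26 13.93]
```

Request:
apply_moves:
  series:
    - [[0.05, 0.1, 3.5, 0, 0, 0, 0.45], [0.05, 0.1, 3.5, 0, 0, 0, 0.45], [0.1, 0.0, 3.5, 0, 0, 0, 0.45], [0, 0, 3.0, 0, 0, 0, 0.45], [0, 0, 0, 0, 0, 0, 0.45]]

```text
t: 1.8
ee_pos: [612.7, 249.4, 104.7]
orientation: [0.095, 2.536, -0.027]
ft_force: [0.2, 1.0, 0.1]
width: 39.4
```

```bash
python3 - <<'E'
from h import *
from workcell import ctrl
import cv2
o=ctrl.get_obs();print(o["t"],o["ee_pos"],o["qpos"].round(2),o["width"])
togo(o,B(36,165,0,0),tool(),0,1)
d=ctrl.get_image("wrist");np.savez("wrist.npz",K=d["K"],T=d["cam_to_world"]);im=d["img"]
for x in(2,36,70):
    q=proj(jig([B(x,165,0,0)],J),"wrist")[0];print(q.round(1));cv2.circle(im,(int(q[0]),int(q[1])),3,(0,0,255),1)
cv2.imwrite("pics/w1.png",im)
E
```

```text
1.8 [612.66234186 249.42974765 104.66926244] [ 0.51  0.56  1.97 -1.3   0.33  0.21] 39.351622329078666
target [650.9 247.   55.9] dist cm 6.2 turn/row [ 0.01 -0.37 -0.17]
[-0.38  0.03  6.19]
tool-frame total at end orientation [-0.34  0.03  6.19]
[320.4 198.8]
[320.4 228.9]
[320.4 252.5]
```

View pics/w1.png

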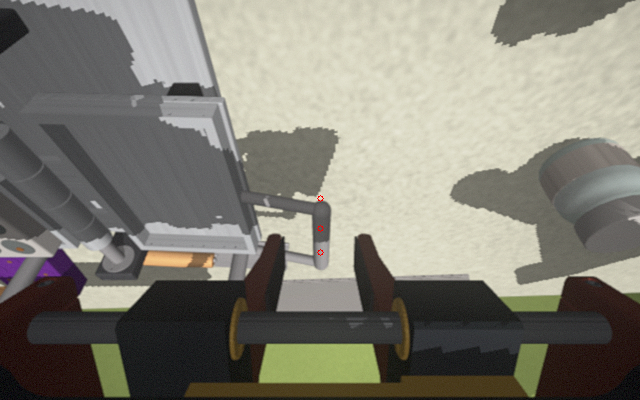

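The wrist view shows B's bar at column 321, rows 203–268. That matches the prediction sideways and is about 6 mm further along the bar. Joint 4 is close to its limit at this lean, so I'll start with 20° and add lean during the swing.

Request:
apply_moves:
  series:
    - [[0, 0, 0, 0, 5, 0, 0.45], [0, 0, 0, 0, 5, 0, 0.45], [0, 0, 0, 0, 5, 0, 0.45], [0, 0, 0, 0, 0, 0, 0.45]]

```text
t: 2.25
ee_pos: [615.4, 246.6, 110.9]
orientation: [0.108, 2.684, -0.036]
ft_force: [0.1, -0.7, 0.3]
width: 39.2
```

```bash
python3 - <<'E'
from h import *
from workcell import ctrl
o=ctrl.get_obs();print(o["t"],o["ee_pos"],o["qpos"].round(2),o["ft_force"].round(1))
togo(o,B(40,165,0,0),tool(20),0,1)
E
```

```text
2.25 [615.39968717 246.62273488 110.86980782] [ 0.47  0.55  1.88 -0.66  0.4  -0.45] [ 0.1 -0.7  0.3]
target [653.7 246.8  55.3] dist cm 6.75 turn/row [-0.65  6.12 -0.37]
[-0.98  0.38  6.67]
tool-frame total at end orientation [-1.69  0.29  6.53]
```

Request:
apply_moves:
  series:
    - [[-0.3, 0.1, 1.2, -0.2, 2, -0.1, 0.45], [-0.3, 0.1, 1.2, -0.2, 2, -0.1, 0.45], [-0.4, 0.1, 1.3, -0.2, 2, -0.1, 0.45], [-0.4, 0, 1.4, 0, 0, 0, 0.45], [-0.3, 0, 1.4, 0, 0, 0, 0.45], [0, 0, 0, 0, 0, 0, 0.45]]

```text
t: 2.85
ee_pos: [653.8, 244.6, 52.5]
orientation: [0.102, 2.793, -0.025]
ft_force: [-0.6, -0.3, -0.1]
width: 39.3
```

```bash
python3 - <<'E'
from h import *
from workcell import ctrl
o=ctrl.get_obs();print(o["t"],o["ee_pos"],o["qpos"].round(2),o["ft_force"].round(1))
togo(o,B(40,165,0,0),tool(20),0,1)
E
```

```text
2.85 [653.79804332 244.61261255  52.50227186] [ 0.41  0.68  1.76 -0.4   0.43 -0.74] [-0.6 -0.3 -0.1]
target [653.7 246.8  55.3] dist cm 0.36 turn/row [-0.31 -0.1   0.  ]
[-0.07  0.22 -0.27]
tool-frame total at end orientation [-0.07  0.22 -0.27]
```

Close the grip, with a small sideways and height correction.

Request:
apply_moves:
  series:
    - [[-0.1, 0.2, -0.2, 0, 0, 0, 0.2], [0, 0, 0, 0, 0, 0, 0.2], [0, 0, 0, 0, 0, 0, 0.1], [0, 0, 0, 0, 0, 0, 0.1], [0, 0, 0, 0, 0, 0, 0.08], [0, 0, 0, 0, 0, 0, 0.0], [0, 0, 0, 0, 0, 0, 0.0]]

```text
t: 3.55
ee_pos: [654.9, 247.5, 56.8]
orientation: [0.102, 2.791, -0.022]
ft_force: [-1.9, 1.7, 1.7]
width: 11.4
```

```bash
python3 - <<'E'
from h import *
from workcell import ctrl
o=ctrl.get_obs();print(o["t"],o["ee_pos"],o["qpos"].round(2),o["ft_force"].round(1),o["moment"].round(2),o["width"])
togo(o,B(40,165,0,0),tool(20),0,1)
im=ctrl.get_image("wrist")["img"]
import cv2;cv2.imwrite("pics/w2.png",im)
E
```

```text
3.55 [654.91630062 247.47218125  56.81599569] [ 0.41  0.67  1.75 -0.4   0.43 -0.75] [-1.9  1.7  1.7] [0.25 0.3  0.09] 11.425355218970008
target [653.7 246.8  55.3] dist cm 0.2 turn/row [-0.19 -0.02 -0.02]
[ 0.16 -0.08  0.1 ]
tool-frame total at end orientation [ 0.16 -0.08  0.1 ]
```

View pics/w2.png

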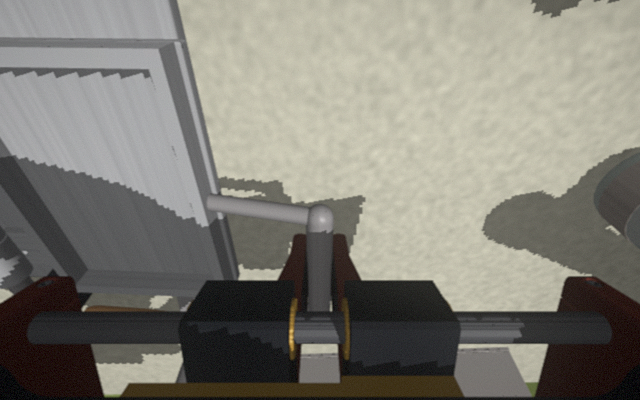

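Grip is good: width 11.4 mm with small forces, and the bar is visible between the fingers at columns 305–333. Now I'll compute the arc rows.

```bash
cat >> h.py <<'E'
def tilt(T,phi): return R.from_euler("z",J[2])*R.from_euler("x",phi,degrees=True)*R.from_euler("z",-J[2])*T
def arc(o,x,leaf,th,lean,off=(0,0,0),phi=None):
    "rows from the present pose through the bar angles th (deg); off: jig offset of the hinge as felt"
    p,Q=o["ee_pos"],R.from_rotvec(o["orientation"]);phi=phi or [0]*len(th)
    for t,l,f in zip(th,lean,phi):
        T=tilt(tool(l),f);P=np.array(leaf(x,165,0,np.radians(t)))+off
        n=jig(P,J)[0]+T.as_matrix()[:,2]*5
        print(t,(Q.inv().apply(n-p)/10).round(2),np.degrees((Q.inv()*T).as_rotvec()).round(1));p,Q=n,T
def where(o,leaf=None):
    g=o["ee_pos"]-R.from_rotvec(o["orientation"]).as_matrix()[:,2]*5
    d=g-[J[0],J[1],0];c,s=np.cos(J[2]),np.sin(J[2])
    y,z=-s*d[0]+c*d[1],d[2]-60
    print("t",o["t"],"grasp jig x %.1f y %.1f z %.1f  r %.1f  angB %.1f angA %.1f"%(c*d[0]+s*d[1],y,d[2],np.hypot(y,z),np.degrees(np.arctan2(z,y))%360,np.degrees(np.arctan2(z,-y))%360))
    F=R.from_euler("z",-J[2]).apply(o["ft_force"]);M=R.from_euler("z",-J[2]).apply(o["moment"]);print("F jig",F.round(1),"M",M.round(2),"w %.1f"%o["width"],"q",o["qpos"].round(2))
E
python3 - <<'E'
from h import *
from workcell import ctrl
o=ctrl.get_obs();where(o)
th=[2,6,11,16,21,26,31,36,41,46,51,56];arc(o,41,B,th,[20+min(15,t*.25) for t in th],(0,.5,1))
E
```

```text
t 3.6 grasp jig x 41.2 y 165.8 z 61.5  r 165.8  angB 0.5 angA 179.5
F jig [-2.3  1.9  1.2] M [0.26 0.31 0.07] w 11.3 q [ 0.41  0.67  1.75 -0.4   0.43 -0.75]
2 [-0.17 -0.04 -0.5 ] [-0.2 -0.5 -0. ]
6 [-0.41 -0.08 -1.08] [ 0. -1.  0.]
11 [-0.53 -0.21 -1.32] [-0.  -1.3  0. ]
16 [-0.55 -0.34 -1.29] [-0.  -1.3 -0. ]
21 [-0.57 -0.46 -1.25] [ 0.  -1.2  0. ]
26 [-0.57 -0.57 -1.19] [-0.  -1.3  0. ]
31 [-0.58 -0.69 -1.13] [ 0.  -1.3  0. ]
36 [-0.57 -0.79 -1.06] [-0.  -1.2 -0. ]
41 [-0.56 -0.9  -0.99] [ 0.  -1.3 -0. ]
46 [-0.54 -0.99 -0.9 ] [-0.  -1.2  0. ]
51 [-0.51 -1.08 -0.81] [ 0.  -1.3 -0. ]
56 [-0.47 -1.16 -0.72] [ 0.  -1.3 -0. ]
```

First half only, then check the forces.

Request:
apply_moves:
  series:
    - [[-0.17, -0.04, -0.5, 0, -0.5, 0, 0], [-0.41, -0.08, -1.08, 0, -1.0, 0, 0], [-0.53, -0.21, -1.32, 0, -1.3, 0, 0], [-0.55, -0.34, -1.29, 0, -1.3, 0, 0], [-0.57, -0.46, -1.25, 0, -1.2, 0, 0], [-0.57, -0.57, -1.19, 0, -1.3, 0, 0]]

```text
t: 4.2
ee_pos: [653.6, 228.1, 128.6]
orientation: [0.099, 2.677, -0.032]
ft_force: [9.4, -9.8, -9.6]
width: 11.2
```

```bash
python3 - <<'E'
from h import *
from workcell import ctrl
o=ctrl.get_obs();where(o)
th=[31,36,41,46,51,56,61,66,71,76,81,86];arc(o,41,B,th,[20+min(15,t*.25) for t in th],(0,.5,1))
E
```

```text
t 4.2 grasp jig x 40.7 y 146.4 z 133.1  r 163.6  angB 26.5 angA 153.5
F jig [10.1 -9.1 -9.6] M [-1.03 -0.2  -0.57] w 11.2 q [ 0.41  0.54  1.82 -0.56  0.42 -0.62]
31 [-0.61 -0.45 -1.14] [-0.4 -1.2 -0. ]
36 [-0.57 -0.79 -1.06] [-0.  -1.2 -0. ]
41 [-0.56 -0.9  -0.99] [ 0.  -1.3 -0. ]
46 [-0.54 -0.99 -0.9 ] [-0.  -1.2  0. ]
51 [-0.51 -1.08 -0.81] [ 0.  -1.3 -0. ]
56 [-0.47 -1.16 -0.72] [ 0.  -1.3 -0. ]
61 [-0.43 -1.23 -0.62] [-0. -1. -0.]
66 [-0.37 -1.29 -0.53] [0. 0. 0.]
71 [-0.3  -1.34 -0.43] [0. 0. 0.]
76 [-0.23 -1.38 -0.33] [0. 0. 0.]
81 [-0.16 -1.41 -0.24] [0. 0. 0.]
86 [-0.09 -1.43 -0.13] [0. 0. 0.]
```

Request:
apply_moves:
  series:
    - [[-0.65, -0.6, -1.1, 0, -1.2, 0, 0], [-0.57, -0.79, -1.06, 0, -1.2, 0, 0], [-0.56, -0.9, -0.99, 0, -1.3, 0, 0], [-0.54, -0.99, -0.9, 0, -1.2, 0, 0], [-0.51, -1.08, -0.81, 0, -1.3, 0, 0], [-0.47, -1.16, -0.72, 0, -1.3, 0, 0], [-0.43, -1.23, -0.62, 0, -1, 0, 0]]

```text
t: 4.9
ee_pos: [648.7, 160.3, 199.0]
orientation: [0.094, 2.532, -0.04]
ft_force: [9.4, -5.7, -17.7]
width: 10.9
```

```bash
python3 - <<'E'
from h import *
from workcell import ctrl
o=ctrl.get_obs();where(o)
th=[65,70,75,80,85,90,95,100,105,110,115,120];arc(o,41,B,th,[20+min(15,t*.25) for t in th],(0,.5,1))
E
```

```text
t 4.9 grasp jig x 40.0 y 78.4 z 203.1  r 163.2  angB 61.3 angA 118.7
F jig [  9.8  -5.  -17.7] M [-0.54  0.73 -0.41] w 10.9 q [ 0.33  0.39  1.94 -0.78  0.33 -0.49]
65 [-0.5  -0.81 -0.54] [-0.5 -0.2  0. ]
70 [-0.32 -1.33 -0.45] [0. 0. 0.]
75 [-0.25 -1.37 -0.35] [0. 0. 0.]
80 [-0.18 -1.41 -0.26] [0. 0. 0.]
85 [-0.11 -1.43 -0.15] [0. 0. 0.]
90 [-0.04 -1.44 -0.05] [0. 0. 0.]
95 [ 0.04 -1.44  0.05] [0. 0. 0.]
100 [ 0.11 -1.43  0.15] [0. 0. 0.]
105 [ 0.18 -1.41  0.26] [0. 0. 0.]
110 [ 0.25 -1.37  0.35] [0. 0. 0.]
115 [ 0.32 -1.33  0.45] [0. 0. 0.]
120 [ 0.38 -1.28  0.54] [0. 0. 0.]
```

Request:
apply_moves:
  series:
    - [[-0.3, -0.9, -0.3, 0, -0.2, 0, 0], [-0.3, -1.33, -0.45, 0, 0, 0, 0], [-0.25, -1.37, -0.35, 0, 0, 0, 0], [-0.18, -1.41, -0.26, 0, 0, 0, 0], [-0.11, -1.43, -0.15, 0, 0, 0, 0], [-0.04, -1.44, -0.05, 0, 0, 0, 0], [0.04, -1.44, 0.05, 0, 0, 0, 0]]

```text
t: 5.6
ee_pos: [642.7, 70.0, 220.0]
orientation: [0.091, 2.527, -0.034]
ft_force: [-5.6, 5.1, -1.7]
width: 11.1
```

```bash
python3 - <<'E'
from h import *
from workcell import ctrl
o=ctrl.get_obs();where(o)
th=[100,105,110,115,120,125,130,135,140,145,150,155,160];arc(o,41,B,th,[35]*13,(0,.5,-1))
E
```

```text
t 5.6 grasp jig x 40.5 y -12.1 z 224.1  r 164.5  angB 94.2 angA 85.8
F jig [-6.   4.7 -1.7] M [0.76 1.18 0.52] w 11.1 q [ 0.15  0.32  2.   -0.53  0.26 -0.87]
100 [ 0.11 -1.6   0.25] [-0.2  0.2  0. ]
105 [ 0.18 -1.41  0.26] [0. 0. 0.]
110 [ 0.25 -1.37  0.35] [0. 0. 0.]
115 [ 0.32 -1.33  0.45] [0. 0. 0.]
120 [ 0.38 -1.28  0.54] [0. 0. 0.]
125 [ 0.44 -1.21  0.63] [0. 0. 0.]
130 [ 0.5  -1.14  0.72] [0. 0. 0.]
135 [ 0.56 -1.06  0.8 ] [0. 0. 0.]
140 [ 0.61 -0.97  0.87] [0. 0. 0.]
145 [ 0.66 -0.88  0.94] [0. 0. 0.]
150 [ 0.7  -0.77  0.99] [0. 0. 0.]
155 [ 0.73 -0.66  1.05] [0. 0. 0.]
160 [ 0.76 -0.55  1.09] [0. 0. 0.]
```

```bash
python3 - <<'E'
from h import *
from workcell import ctrl
o=ctrl.get_obs()
th=[99,104,109,114,119,124,129,134,139,144];arc(o,41,B,th,[35,35,35,34,33,32,31,30,29,28],(0,.5,-.5))
E
```

```text
99 [ 0.06 -1.32  0.17] [-0.2  0.2  0. ]
104 [ 0.16 -1.41  0.24] [0. 0. 0.]
109 [ 0.23 -1.38  0.33] [0. 0. 0.]
114 [ 0.31 -1.34  0.43] [0. 1. 0.]
119 [ 0.37 -1.29  0.53] [-0.  1.  0.]
124 [ 0.42 -1.23  0.63] [ 0.  1. -0.]
129 [ 0.46 -1.16  0.73] [0. 1. 0.]
134 [ 0.5  -1.08  0.82] [0. 1. 0.]
139 [ 0.53 -0.99  0.9 ] [-0.  1.  0.]
144 [ 0.55 -0.9   0.99] [0. 1. 0.]
```

Request:
apply_moves:
  series:
    - [[0.06, -1.35, 0.17, 0, 0, 0, 0], [0.16, -1.41, 0.24, 0, 0, 0, 0], [0.23, -1.38, 0.33, 0, 0, 0, 0], [0.31, -1.34, 0.43, 0, 1, 0, 0], [0.37, -1.29, 0.53, 0, 1, 0, 0], [0.42, -1.23, 0.63, 0, 1, 0, 0], [0.46, -1.16, 0.73, 0, 1, 0, 0], [0.5, -1.08, 0.82, 0, 1, 0, 0]]

```text
t: 6.4
ee_pos: [635.5, -32.2, 174.2]
orientation: [0.095, 2.615, -0.03]
ft_force: [-4.4, 5.8, -0.9]
width: 11.1
```

```bash
python3 - <<'E'
from h import *
from workcell import ctrl
o=ctrl.get_obs();where(o)
th=[139,144,149,154,159,163,166,169,172,174,176,178,180];arc(o,41,B,th,[29,28,27,26,25,24]+[24]*7,(0,.5,-.5))
E
```

```text
t 6.4 grasp jig x 41.1 y -114.5 z 178.5  r 164.8  angB 134.0 angA 46.0
F jig [-4.8  5.5 -0.9] M [0.85 0.75 0.51] w 11.1 q [-0.07  0.38  2.   -0.03  0.23 -1.54]
139 [ 0.56 -0.95  0.93] [-0.2  1.1  0. ]
144 [ 0.55 -0.9   0.99] [0. 1. 0.]
149 [ 0.57 -0.79  1.06] [0. 1. 0.]
154 [ 0.58 -0.69  1.13] [-0.  1.  0.]
159 [ 0.59 -0.57  1.19] [-0.  1.  0.]
163 [ 0.47 -0.37  0.99] [-0.  1. -0.]
166 [ 0.34 -0.23  0.76] [0. 0. 0.]
169 [ 0.34 -0.19  0.77] [0. 0. 0.]
172 [ 0.35 -0.14  0.78] [0. 0. 0.]
174 [ 0.23 -0.07  0.52] [0. 0. 0.]
176 [ 0.23 -0.05  0.52] [0. 0. 0.]
178 [ 0.23 -0.03  0.53] [0. 0. 0.]
180 [ 0.23 -0.01  0.53] [0. 0. 0.]
```

Request:
apply_moves:
  series:
    - [[0.56, -0.95, 0.93, 0, 1, 0, 0], [0.55, -0.9, 0.99, 0, 1, 0, 0], [0.57, -0.79, 1.06, 0, 1, 0, 0], [0.58, -0.69, 1.13, 0, 1, 0, 0], [0.59, -0.57, 1.19, 0, 1, 0, 0], [0.47, -0.37, 0.99, 0, 1, 0, 0], [0.34, -0.23, 0.76, 0, 0, 0, 0], [0.34, -0.19, 0.77, 0, 0, 0, 0], [0, 0, 0, 0, 0, 0, 0]]

```text
t: 7.3
ee_pos: [632.1, -78.9, 85.6]
orientation: [0.099, 2.72, -0.025]
ft_force: [-3.8, 1.0, -2.8]
width: 11.2
```

```bash
python3 - <<'E'
from h import *
from workcell import ctrl
o=ctrl.get_obs();where(o)
th=[170.5,172,173,174,175,176,177,178,179,180];arc(o,41,B,th,[24]*10,(0,.5,-.5))
E
```

```text
t 7.3 grasp jig x 41.4 y -161.4 z 90.2  r 164.2  angB 169.4 angA 10.6
F jig [-3.9  0.8 -2.8] M [0.3  0.74 0.11] w 11.2 q [-0.16  0.55  1.96  0.15  0.21 -1.79]
170.5 [ 0.18 -0.08  0.3 ] [-0.2  0.1 -0. ]
172 [ 0.17 -0.07  0.39] [0. 0. 0.]
173 [ 0.12 -0.04  0.26] [0. 0. 0.]
174 [ 0.12 -0.03  0.26] [0. 0. 0.]
175 [ 0.12 -0.03  0.26] [0. 0. 0.]
176 [ 0.12 -0.02  0.26] [0. 0. 0.]
177 [ 0.12 -0.02  0.26] [0. 0. 0.]
178 [ 0.12 -0.01  0.26] [0. 0. 0.]
179 [ 0.12 -0.01  0.26] [0. 0. 0.]
180 [ 0.12 -0.    0.26] [0. 0. 0.]
```

Request:
apply_moves:
  series:
    - [[0.17, -0.07, 0.35, 0, 0, 0, 0], [0.17, -0.06, 0.36, 0, 0, 0, 0], [0.12, -0.04, 0.26, 0, 0, 0, 0], [0.12, -0.03, 0.26, 0, 0, 0, 0], [0.12, -0.03, 0.26, 0, 0, 0, 0], [0.12, -0.02, 0.26, 0, 0, 0, 0], [0, 0, 0, 0, 0, 0, 0]]

```text
t: 8.0
ee_pos: [631.9, -81.1, 67.3]
orientation: [0.099, 2.719, -0.025]
ft_force: [-4.6, 1.4, -2.1]
width: 11.7
```

```bash
python3 - <<'E'
from h import *
from workcell import ctrl
where(ctrl.get_obs())
E
```

```text
t 8.0 grasp jig x 41.5 y -163.6 z 71.8  r 164.1  angB 175.9 angA 4.1
F jig [-4.7  1.  -2.1] M [0.41 0.87 0.18] w 11.7 q [-0.16  0.58  1.97  0.19  0.18 -1.84]
```

Request:
apply_moves:
  series:
    - [[0.08, -0.01, 0.18, 0, 0, 0, 0], [0.08, -0.01, 0.18, 0, 0, 0, 0], [0, 0, 0, 0, 0, 0, 0]]

```text
t: 8.3
ee_pos: [632.0, -81.4, 63.4]
orientation: [0.099, 2.719, -0.025]
ft_force: [-4.5, 2.4, -1.2]
width: 11.2
```

```bash
python3 - <<'E'
from h import *
from workcell import ctrl
where(ctrl.get_obs())
E
```

```text
t 8.3 grasp jig x 41.5 y -163.9 z 68.0  r 164.1  angB 177.2 angA 2.8
F jig [-4.6  2.  -1.2] M [0.42 0.96 0.13] w 11.2 q [-0.16  0.59  1.97  0.2   0.17 -1.85]
```

Request:
apply_moves:
  series:
    - [[0.06, 0, 0.14, 0, 1, 0, 0], [0.06, 0, 0.14, 0, 1, 0, 0], [0, 0, 0, 0, 0, 0, 0]]

```text
t: 8.6
ee_pos: [632.0, -81.5, 60.5]
orientation: [0.1, 2.755, -0.024]
ft_force: [-8.0, 1.9, 0.8]
width: 11.2
```

```bash
python3 - <<'E'
from h import *
from workcell import ctrl
where(ctrl.get_obs())
E
```

```text
t 8.6 grasp jig x 41.7 y -164.0 z 65.1  r 164.1  angB 178.2 angA 1.8
F jig [-8.1  1.3  0.8] M [0.14 0.91 0.07] w 11.2 q [-0.16  0.6   1.95  0.14  0.22 -1.79]
```

Request:
apply_moves:
  series:
    - [[0.06, 0, 0.14, 0, 1, 0, 0], [0, 0, 0, 0, 0, 0, 0]]

```text
t: 8.8
ee_pos: [632.0, -81.5, 59.0]
orientation: [0.101, 2.772, -0.023]
ft_force: [-6.3, 2.1, 1.4]
width: 11.0
```

```bash
python3 - <<'E'
from h import *
from workcell import ctrl
where(ctrl.get_obs())
E
```

```text
t 8.8 grasp jig x 41.8 y -164.0 z 63.6  r 164.0  angB 178.7 angA 1.3
F jig [-6.5  1.6  1.4] M [0.11 0.9  0.05] w 11.0 q [-0.16  0.6   1.93  0.12  0.24 -1.77]
```

Request:
apply_moves:
  series:
    - [[0.04, 0, 0.11, 0, 0.5, 0, 0], [0, 0, 0, 0, 0, 0, 0]]

```text
t: 9.0
ee_pos: [632.0, -81.5, 57.8]
orientation: [0.101, 2.78, -0.023]
ft_force: [-5.8, 2.4, 1.7]
width: 11.4
```

```bash
python3 - <<'E'
from h import *
from workcell import ctrl
where(ctrl.get_obs())
E
```

```text
t 9.0 grasp jig x 41.8 y -164.0 z 62.5  r 164.0  angB 179.1 angA 0.9
F jig [-6.   2.   1.7] M [0.26 0.81 0.05] w 11.4 q [-0.16  0.6   1.93  0.11  0.25 -1.76]
```

Request:
apply_moves:
  series:
    - [[0.04, 0, 0.11, 0, 0, 0, 0], [0, 0, 0, 0, 0, 0, 0]]

```text
t: 9.2
ee_pos: [631.9, -81.5, 56.6]
orientation: [0.101, 2.78, -0.023]
ft_force: [-5.8, 1.8, 0.1]
width: 10.7
```

```bash
python3 - <<'E'
from h import *
from workcell import ctrl
where(ctrl.get_obs())
E
```

```text
t 9.2 grasp jig x 41.8 y -164.0 z 61.3  r 164.0  angB 179.6 angA 0.4
F jig [-5.9  1.3  0.1] M [0.23 0.83 0.13] w 10.7 q [-0.16  0.6   1.93  0.11  0.25 -1.76]
```

Request:
apply_moves:
  series:
    - [[0.04, 0, 0.09, 0, 0, 0, 0], [0, 0, 0, 0, 0, 0, 0]]

```text
t: 9.4
ee_pos: [632.0, -81.5, 55.7]
orientation: [0.101, 2.78, -0.023]
ft_force: [-5.8, 1.9, 0.9]
width: 11.5
```

Request:
apply_moves:
  series:
    - [[0.03, 0, 0.07, 0, 0, 0, 0], [0, 0, 0, 0, 0, 0, 0]]

```text
t: 9.6
ee_pos: [632.0, -81.6, 55.0]
orientation: [0.101, 2.78, -0.023]
ft_force: [-6.6, 1.2, 0.3]
width: 11.0
```

Request:
apply_moves:
  series:
    - [[0.02, 0, 0.05, 0, 0, 0, 0], [0, 0, 0, 0, 0, 0, 0]]

```text
t: 9.8
ee_pos: [632.0, -81.5, 54.5]
orientation: [0.101, 2.78, -0.023]
ft_force: [-6.7, 2.2, 0.9]
width: 11.6
```

Request:
apply_moves:
  series:
    - [[0.03, 0, 0.07, 0, 0, 0, 0], [0, 0, 0, 0, 0, 0, 0]]

```text
t: 10.0
ee_pos: [632.0, -81.6, 53.8]
orientation: [0.101, 2.78, -0.023]
ft_force: [-7.3, 2.1, 3.0]
width: 11.1
```

Request:
apply_moves:
  series:
    - [[0.03, 0, 0.07, 0, 0, 0, 0], [0, 0, 0, 0, 0, 0, 0]]

```text
t: 10.2
ee_pos: [632.0, -81.5, 53.5]
orientation: [0.101, 2.779, -0.023]
ft_force: [-8.8, 2.7, 7.4]
width: 11.4
```

```bash
python3 - <<'E'
from h import *
from workcell import ctrl
import cv2
where(ctrl.get_obs())
im=ctrl.get_image("scene")["img"];w=ctrl.get_image("wrist")["img"]
a=cv2.resize(im[150:270,275:415],None,fx=4,fy=4,interpolation=cv2.INTER_CUBIC)
cv2.imwrite("pics/c1.png",cv2.vconcat([a,cv2.resize(w,None,fx=.875,fy=.875)])[:, :] if 0 else a);cv2.imwrite("pics/w3.png",w)
E
```

```text
t 10.2 grasp jig x 41.9 y -164.0 z 58.2  r 164.0  angB 180.6 angA 359.4
F jig [-9.   2.1  7.4] M [0.24 0.91 0.02] w 11.4 q [-0.16  0.61  1.93  0.12  0.24 -1.77]
```

View pics/c1.png

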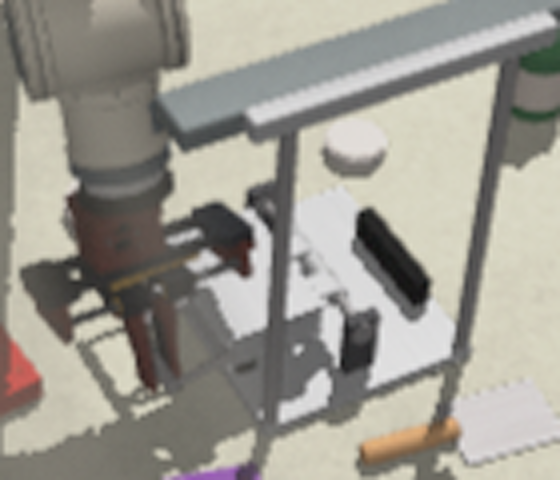

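The picture shows B folded flat over A and the left side empty. Force rose from 1 to 7 N on contact. I'll give one last small press, then release.

Request:
apply_moves:
  series:
    - [[0.02, 0, 0.05, 0, 0, 0, 0], [0, 0, 0, 0, 0, 0, 0]]

```text
t: 10.5
ee_pos: [632.1, -81.5, 53.4]
orientation: [0.101, 2.779, -0.023]
ft_force: [-11.4, 2.6, 11.9]
width: 11.6
```

Request:
apply_moves:
  series:
    - [[0, 0, 0, 0, 0, 0, 0.45], [0, 0, 0, 0, 0, 0, 0.45], [0, 0, 0, 0, 0, 0, 0.45], [0, 0, 0, 0, 0, 0, 0.45], [0, 0, -2, 0, 0, 0, 0.45], [0, 0, -2.5, 0, 0, 0, 0.45], [0, 0, -2.5, 0, 0, 0, 0.45], [0, 0, 0, 0, 0, 0, 0.45]]

```text
t: 11.3
ee_pos: [609.3, -80.0, 120.4]
orientation: [0.101, 2.773, -0.024]
ft_force: [0.4, -1.1, -0.6]
width: 39.9
```

```bash
python3 - <<'E'
from h import *
from workcell import ctrl
o=ctrl.get_obs();where(o)
togo(o,A(-40,165,0,0),tool(20),50,5)
E
```

```text
t 11.3 grasp jig x 19.1 y -164.1 z 125.1  r 176.5  angB 158.4 angA 21.6
F jig [ 0.5 -1.  -0.6] M [ 0.    0.15 -0.04] w 39.9 q [-0.16  0.47  1.97  0.09  0.34 -1.74]
target [533.2 -75.4 102.3] dist cm 7.84 turn/row [-0.05  0.2  -0.  ]
[ 1.55 -0.02 -0.21]
[ 1.55 -0.02 -0.2 ]
[ 1.56 -0.02 -0.2 ]
[ 1.56 -0.02 -0.19]
[ 1.56 -0.02 -0.19]
tool-frame total at end orientation [ 7.79 -0.09 -0.9 ]
```

Request:
apply_moves:
  series:
    - [[2.6, 0, -0.3, 0, 0.5, 0, 0.45], [2.6, 0, -0.3, 0, 0.5, 0, 0.45], [2.6, 0, -0.3, 0, 0, 0, 0.45], [0, 0, 1.0, 0, 0, 0, 0.45], [0, 0, 2.0, 0, 0, 0, 0.45], [0, 0, 1.8, 0, 0, 0, 0.45], [0, 0, 0, 0, 0, 0, 0.45]]

```text
t: 12.0
ee_pos: [548.9, -75.6, 51.7]
orientation: [0.102, 2.797, -0.022]
ft_force: [-0.5, -0.9, 0.1]
width: 39.6
```

```bash
python3 - <<'E'
from h import *
from workcell import ctrl
import cv2
o=ctrl.get_obs();where(o)
togo(o,A(-40,165,0,0),tool(20),0,1)
cv2.imwrite("pics/w4.png",ctrl.get_image("wrist")["img"])
E
```

```text
t 12.0 grasp jig x -41.4 y -164.1 z 56.4  r 164.1  angB 181.3 angA 358.7
F jig [-0.4 -0.9  0.1] M [-0.    0.18 -0.  ] w 39.6 q [-0.17  0.55  2.1   0.2   0.16 -1.87]
target [550.2 -76.6  55.3] dist cm 0.4 turn/row [-0.2  -0.36 -0.04]
[-0.25 -0.09 -0.29]
tool-frame total at end orientation [-0.25 -0.09 -0.29]
```

View pics/w4.png

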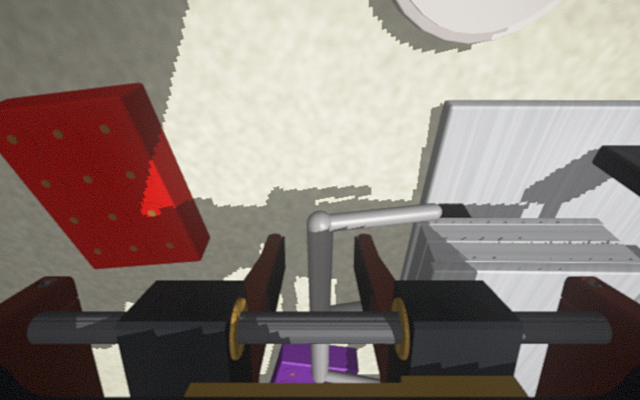

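A's bar is between the fingers, near columns 308–332. Joint 5 is close to its limit, so I'll stand the tool up to about 8° lean and then grip.

Request:
apply_moves:
  series:
    - [[0, 0, -0.3, 0, 3, 0, 0.45], [0, 0, 0, 0, 3, 0, 0.45], [0, 0, 0, 0, 3, 0, 0.45], [0, 0, 0, 0, 3, 0, 0.3], [0, 0, 0, 0, 0, 0, 0.15], [0, 0, 0, 0, 0, 0, 0.1], [0, 0, 0, 0, 0, 0, 0], [0, 0, 0, 0, 0, 0, 0], [0, 0, 0, 0, 0, 0, 0], [0, 0, 0, 0, 0, 0, 0]]

```text
t: 13.05
ee_pos: [547.0, -75.3, 56.8]
orientation: [0.11, 3.005, -0.012]
ft_force: [-1.5, 2.2, 3.0]
width: 11.3
```

```bash
python3 - <<'E'
from h import *
from workcell import ctrl
o=ctrl.get_obs();where(o)
th=[2,5,9,13,17,21,25,30,35,40,45,50];arc(o,-41,A,th,[8]*12,(0,.8,0))
E
```

```text
t 13.05 grasp jig x -42.3 y -163.9 z 61.8  r 163.9  angB 179.4 angA 0.6
F jig [-1.7  2.1  3. ] M [0.45 0.23 0.03] w 11.3 q [-0.16  0.55  1.97  0.02  0.48 -1.68]
2 [-0.18 -0.02 -0.38] [-0.2 -0.3 -0.1]
5 [-0.12  0.05 -0.85] [0. 0. 0.]
9 [-0.16  0.14 -1.13] [0. 0. 0.]
13 [-0.16  0.22 -1.12] [0. 0. 0.]
17 [-0.15  0.3  -1.1 ] [0. 0. 0.]
21 [-0.15  0.37 -1.08] [0. 0. 0.]
25 [-0.15  0.45 -1.05] [0. 0. 0.]
30 [-0.18  0.66 -1.26] [0. 0. 0.]
35 [-0.17  0.77 -1.2 ] [0. 0. 0.]
40 [-0.16  0.88 -1.13] [0. 0. 0.]
45 [-0.15  0.97 -1.05] [0. 0. 0.]
50 [-0.14  1.06 -0.96] [0. 0. 0.]
```

Request:
apply_moves:
  series:
    - [[-0.06, 0, -0.4, 0, 0, 0, 0], [-0.12, 0.05, -0.85, 0, 0, 0, 0], [-0.16, 0.14, -1.13, 0, 0, 0, 0], [-0.16, 0.22, -1.12, 0, 0, 0, 0], [-0.15, 0.3, -1.1, 0, 0, 0, 0], [-0.15, 0.37, -1.08, 0, 0, 0, 0], [-0.15, 0.45, -1.05, 0, 0, 0, 0]]

```text
t: 13.75
ee_pos: [548.1, -61.0, 126.0]
orientation: [0.109, 3.005, -0.015]
ft_force: [-2.7, -9.4, -3.5]
width: 11.2
```

```bash
python3 - <<'E'
from h import *
from workcell import ctrl
o=ctrl.get_obs();where(o)
th=[30,35,40,45,50,55,60,65,70,75,80,85];arc(o,-42,A,th,[8]*12,(0,.8,0))
E
```

```text
t 13.75 grasp jig x -42.2 y -149.6 z 131.0  r 165.6  angB 154.6 angA 25.4
F jig [-2.  -9.6 -3.5] M [-1.68  0.51 -0.25] w 11.2 q [-0.13  0.43  1.95  0.01  0.62 -1.64]
30 [-0.18  0.74 -1.14] [-0.3 -0.3 -0. ]
35 [-0.17  0.77 -1.2 ] [0. 0. 0.]
40 [-0.16  0.88 -1.13] [0. 0. 0.]
45 [-0.15  0.97 -1.05] [0. 0. 0.]
50 [-0.14  1.06 -0.96] [0. 0. 0.]
55 [-0.12  1.14 -0.87] [0. 0. 0.]
60 [-0.11  1.21 -0.77] [0. 0. 0.]
65 [-0.09  1.28 -0.66] [0. 0. 0.]
70 [-0.08  1.33 -0.55] [0. 0. 0.]
75 [-0.06  1.37 -0.43] [0. 0. 0.]
80 [-0.04  1.41 -0.31] [0. 0. 0.]
85 [-0.03  1.43 -0.19] [0. 0. 0.]
```

Request:
apply_moves:
  series:
    - [[-0.16, 0.66, -1.14, 0, 0, 0, 0], [-0.17, 0.77, -1.2, 0, 0, 0, 0], [-0.16, 0.88, -1.13, 0, 0, 0, 0], [-0.15, 0.97, -1.05, 0, 0, 0, 0], [-0.14, 1.06, -0.96, 0, 0, 0, 0], [-0.12, 1.14, -0.87, 0, 0, 0, 0], [-0.11, 1.21, -0.77, 0, 0, 0, 0], [-0.09, 1.28, -0.66, 0, 0, 0, 0]]

```text
t: 14.55
ee_pos: [555.4, 16.1, 208.0]
orientation: [0.109, 3.001, -0.022]
ft_force: [-13.3, -19.0, 27.1]
width: 11.3
```

```bash
python3 - <<'E'
from h import *
from workcell import ctrl
o=ctrl.get_obs();where(o)
th=[70,75,80,85,90,95,100,105,110,115,120,125];arc(o,-42,A,th,[8]*12,(0,.8,0))
E
```

```text
t 14.55 grasp jig x -40.5 y -72.1 z 212.9  r 169.1  angB 115.2 angA 64.8
F jig [-11.9 -19.9  27.1] M [-3.83  1.37 -0.46] w 11.3 q [ 0.02  0.31  1.9  -0.03  0.8  -1.46]
70 [ 0.12  1.65 -0.24] [-0.5 -0.  -0. ]
75 [-0.06  1.37 -0.43] [0. 0. 0.]
80 [-0.04  1.41 -0.31] [0. 0. 0.]
85 [-0.03  1.43 -0.19] [0. 0. 0.]
90 [-0.01  1.44 -0.06] [0. 0. 0.]
95 [0.01 1.44 0.06] [0. 0. 0.]
100 [0.03 1.43 0.19] [0. 0. 0.]
105 [0.04 1.41 0.31] [0. 0. 0.]
110 [0.06 1.37 0.43] [0. 0. 0.]
115 [0.08 1.33 0.55] [0. 0. 0.]
120 [0.09 1.28 0.66] [0. 0. 0.]
125 [0.11 1.21 0.77] [0. 0. 0.]
```

Force is rising here (27 N up), so I'll look before moving on.

```bash
python3 - <<'E'
from h import *
from workcell import ctrl
import cv2
w=ctrl.get_image("wrist")["img"];s=ctrl.get_image("scene")["img"][120:270,260:420];t=ctrl.get_image("top")["img"][130:280,190:350]
f=lambda a:cv2.resize(a,(400,375),interpolation=cv2.INTER_CUBIC)
a=cv2.vconcat([cv2.hconcat([f(s),f(t)]),cv2.resize(w[:,100:560],(258,225)).copy() if 0 else cv2.copyMakeBorder(cv2.resize(w,(360,225)),0,0,220,220,0)])
cv2.imwrite("pics/m1.png",a);where(ctrl.get_obs())
E
```

```text
t 14.7 grasp jig x -40.5 y -70.5 z 213.4  r 168.9  angB 114.7 angA 65.3
F jig [-15.6 -15.9  34.2] M [-2.68  1.79 -0.38] w 11.2 q [ 0.02  0.3   1.9  -0.03  0.8  -1.46]
```

View pics/m1.png

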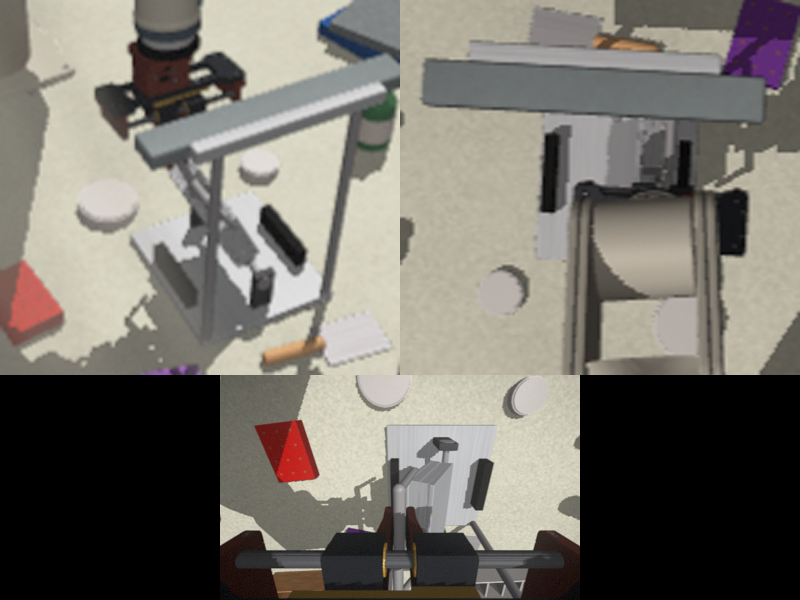

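The picture shows the pair near upright and moving together, with nothing else touched. The force is purely radial, so I'll yield outward a little and see whether it eases.

Request:
apply_moves:
  series:
    - [[-0.03, -0.1, -0.2, 0, 0, 0, 0], [0, 0, 0, 0, 0, 0, 0], [0, 0, 0, 0, 0, 0, 0]]

```text
t: 15.0
ee_pos: [555.4, 17.6, 208.6]
orientation: [0.11, 3.001, -0.015]
ft_force: [-9.1, -7.4, 17.1]
width: 11.2
```

```bash
python3 - <<'E'
from h import *
from workcell import ctrl
import cv2
where(ctrl.get_obs())
s=ctrl.get_image("scene")["img"][150:250,285:395]
cv2.imwrite("pics/m2.png",cv2.resize(s,None,fx=6,fy=6,interpolation=cv2.INTER_CUBIC))
E
```

```text
t 15.0 grasp jig x -40.6 y -70.6 z 213.6  r 169.1  angB 114.7 angA 65.3
F jig [-8.5 -8.  17.1] M [-1.36  1.03 -0.17] w 11.2 q [ 0.02  0.3   1.9  -0.02  0.8  -1.46]
```

View pics/m2.png

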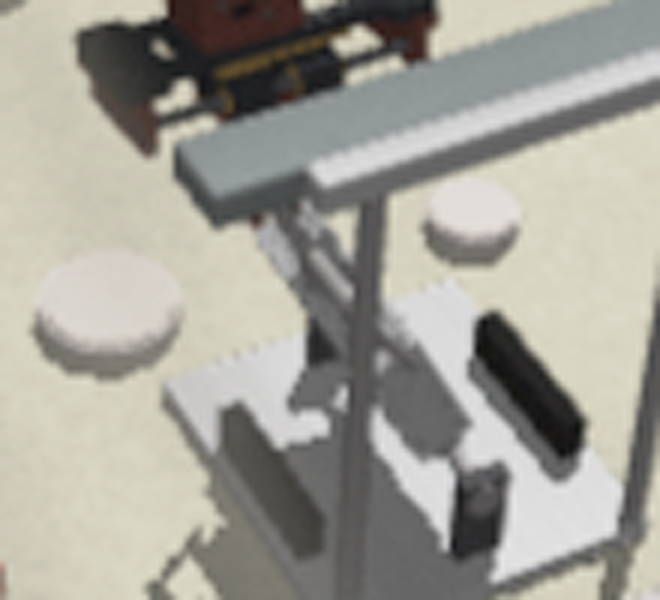

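Force halved while the tool stayed still. The bar has slipped about 5 mm towards the fingertips, so I'll follow the arc with that offset.

```bash
python3 - <<'E'
from h import *
from workcell import ctrl
o=ctrl.get_obs()
th=[66,70,75,80,85,90,95,100];arc(o,-41,A,th,[8]*12,(0,.8,4.9))
E
```

```text
66 [ 0.01  0.43 -0.21] [-0.3 -0.1 -0. ]
70 [-0.06  1.07 -0.43] [0. 0. 0.]
75 [-0.06  1.37 -0.43] [0. 0. 0.]
80 [-0.04  1.41 -0.31] [0. 0. 0.]
85 [-0.03  1.43 -0.19] [0. 0. 0.]
90 [-0.01  1.44 -0.06] [0. 0. 0.]
95 [0.01 1.44 0.06] [0. 0. 0.]
100 [0.03 1.43 0.19] [0. 0. 0.]
```

Request:
apply_moves:
  series:
    - [[-0.05, 0.35, -0.4, 0, 0, 0, 0], [-0.06, 1.07, -0.43, 0, 0, 0, 0], [-0.06, 1.37, -0.43, 0, 0, 0, 0], [-0.04, 1.41, -0.31, 0, 0, 0, 0], [0, 0, 0, 0, 0, 0, 0]]

```text
t: 15.55
ee_pos: [559.0, 61.6, 223.7]
orientation: [0.109, 3.001, -0.012]
ft_force: [-3.4, -2.4, 10.2]
width: 11.3
```

```bash
python3 - <<'E'
from h import *
from workcell import ctrl
o=ctrl.get_obs();where(o)
th=[85,90,95,100,105,110];arc(o,-41,A,th,[8]*12,(0,.8,4.9))
E
```

```text
t 15.55 grasp jig x -40.2 y -26.5 z 228.6  r 170.7  angB 98.9 angA 81.1
F jig [-3.2 -2.7 10.2] M [-0.45  0.43 -0.1 ] w 11.3 q [ 0.1   0.29  1.87 -0.04  0.84 -1.37]
85 [ 0.07  1.3  -0.08] [-0.2 -0.  -0. ]
90 [-0.01  1.44 -0.06] [0. 0. 0.]
95 [0.01 1.44 0.06] [0. 0. 0.]
100 [0.03 1.43 0.19] [0. 0. 0.]
105 [0.04 1.41 0.31] [0. 0. 0.]
110 [0.06 1.37 0.43] [0. 0. 0.]
```

Request:
apply_moves:
  series:
    - [[0, 1.3, -0.25, 0, 0, 0, 0], [-0.01, 1.44, -0.06, 0, 0, 0, 0], [0.01, 1.44, 0.06, 0, 0, 0, 0], [0.03, 1.43, 0.19, 0, 0, 0, 0], [0, 0, 0, 0, 0, 0, 0]]

```text
t: 16.05
ee_pos: [563.3, 118.3, 223.6]
orientation: [0.108, 3.0, -0.01]
ft_force: [0.7, 1.5, 5.4]
width: 11.0
```

```bash
python3 - <<'E'
from h import *
from workcell import ctrl
o=ctrl.get_obs();where(o)
th=[105,110,115,120,125,130,135,140];arc(o,-41,A,th,[8]*12,(0,.8,5.5))
E
```

```text
t 16.05 grasp jig x -39.9 y 30.4 z 228.6  r 171.3  angB 79.8 angA 100.2
F jig [0.5 1.5 5.4] M [ 0.17 -0.1  -0.01] w 11.0 q [ 0.21  0.31  1.84 -0.05  0.85 -1.26]
105 [0.16 1.31 0.35] [-0.1  0.  -0. ]
110 [0.06 1.37 0.43] [0. 0. 0.]
115 [0.08 1.33 0.55] [0. 0. 0.]
120 [0.09 1.28 0.66] [0. 0. 0.]
125 [0.11 1.21 0.77] [0. 0. 0.]
130 [0.12 1.14 0.87] [0. 0. 0.]
135 [0.14 1.06 0.96] [0. 0. 0.]
140 [0.15 0.97 1.05] [0. 0. 0.]
```

Request:
apply_moves:
  series:
    - [[0.04, 1.33, 0.27, 0, 0, 0, 0], [0.06, 1.37, 0.43, 0, 0, 0, 0], [0.08, 1.33, 0.55, 0, 0, 0, 0], [0.09, 1.28, 0.66, 0, 0, 0, 0], [0.11, 1.21, 0.77, 0, 0, 0, 0], [0, 0, 0, 0, 0, 0, 0]]

```text
t: 16.65
ee_pos: [568.1, 183.8, 194.5]
orientation: [0.109, 3.0, -0.009]
ft_force: [5.9, 2.2, 0.8]
width: 10.9
```

```bash
python3 - <<'E'
from h import *
from workcell import ctrl
o=ctrl.get_obs();where(o)
th=[130,135,140,145,150,155,160,164,168];arc(o,-40,A,th,[8]*12,(0,.8,6.3))
E
```

```text
t 16.65 grasp jig x -39.8 y 96.1 z 199.5  r 169.3  angB 55.4 angA 124.6
F jig [5.7 2.6 0.8] M [ 0.33 -0.86  0.03] w 10.9 q [ 0.32  0.39  1.81 -0.07  0.82 -1.13]
130 [0.11 1.08 0.67] [-0. -0. -0.]
135 [0.14 1.06 0.96] [0. 0. 0.]
140 [0.15 0.97 1.05] [0. 0. 0.]
145 [0.16 0.88 1.13] [0. 0. 0.]
150 [0.17 0.77 1.2 ] [0. 0. 0.]
155 [0.18 0.66 1.26] [0. 0. 0.]
160 [0.19 0.55 1.32] [0. 0. 0.]
164 [0.15 0.36 1.08] [0. 0. 0.]
168 [0.16 0.28 1.11] [0. 0. 0.]
```

Request:
apply_moves:
  series:
    - [[0.11, 1.08, 0.8, 0, 0, 0, 0], [0.14, 1.06, 0.96, 0, 0, 0, 0], [0.15, 0.97, 1.05, 0, 0, 0, 0], [0.16, 0.88, 1.13, 0, 0, 0, 0], [0.17, 0.77, 1.2, 0, 0, 0, 0], [0, 0, 0, 0, 0, 0, 0]]

```text
t: 17.25
ee_pos: [571.4, 230.9, 141.1]
orientation: [0.109, 3.001, -0.009]
ft_force: [8.0, 0.7, -1.1]
width: 11.0
```

```bash
python3 - <<'E'
from h import *
from workcell import ctrl
o=ctrl.get_obs();where(o)
th=[155,160,164,168,171,173,175,177,179];arc(o,-40,A,th,[8]*12,(0,.8,4.8))
E
```

```text
t 17.25 grasp jig x -39.9 y 143.2 z 146.1  r 167.1  angB 31.0 angA 149.0
F jig [ 7.9  1.3 -1.1] M [ 0.18 -1.31 -0.06] w 11.0 q [ 0.4   0.49  1.8  -0.09  0.74 -1.04]
155 [0.17 0.71 1.14] [-0.1 -0.  -0. ]
160 [0.19 0.55 1.32] [0. 0. 0.]
164 [0.15 0.36 1.08] [0. 0. 0.]
168 [0.16 0.28 1.11] [0. 0. 0.]
171 [0.12 0.16 0.84] [0. 0. 0.]
173 [0.08 0.08 0.56] [0. 0. 0.]
175 [0.08 0.06 0.57] [0. 0. 0.]
177 [0.08 0.04 0.57] [0. 0. 0.]
179 [0.08 0.02 0.57] [0. 0. 0.]
```

Request:
apply_moves:
  series:
    - [[0.07, 0.68, 1.14, 0, 0, 0, 0], [0.17, 0.55, 1.32, 0, 0, 0, 0], [0.15, 0.36, 1.08, 0, 0, 0, 0], [0.15, 0.28, 1.11, 0, 0, 0, 0], [0.12, 0.16, 0.84, 0, 0, 0, 0], [0, 0, 0, 0, 0, 0, 0]]

```text
t: 17.85
ee_pos: [573.1, 251.0, 85.1]
orientation: [0.11, 3.002, -0.008]
ft_force: [7.0, 7.2, -0.9]
width: 11.4
```

```bash
python3 - <<'E'
from h import *
from workcell import ctrl
o=ctrl.get_obs();where(o)
E
```

```text
t 17.85 grasp jig x -39.7 y 163.4 z 90.1  r 166.2  angB 10.4 angA 169.6
F jig [ 6.4  7.7 -0.9] M [ 0.96 -0.91  0.16] w 11.4 q [ 0.43  0.58  1.79 -0.11  0.65 -0.99]
```

Request:
apply_moves:
  series:
    - [[0.06, 0.06, 0.4, 0, 0, 0, 0], [0.06, 0.05, 0.4, 0, 0, 0, 0], [0.06, 0.04, 0.4, 0, 0, 0, 0], [0, 0, 0, 0, 0, 0, 0]]

```text
t: 18.25
ee_pos: [573.2, 252.6, 73.7]
orientation: [0.11, 3.001, -0.008]
ft_force: [5.4, 6.8, 0.4]
width: 11.3
```

```bash
python3 - <<'E'
from h import *
from workcell import ctrl
o=ctrl.get_obs();where(o)
E
```

```text
t 18.25 grasp jig x -39.8 y 165.0 z 78.6  r 166.1  angB 6.4 angA 173.6
F jig [4.9 7.2 0.4] M [ 1.03 -0.86  0.15] w 11.3 q [ 0.43  0.6   1.79 -0.11  0.62 -0.98]
```

Request:
apply_moves:
  series:
    - [[0.04, 0.05, 0.3, 0, 0, 0, 0], [0.04, 0.03, 0.3, 0, 0, 0, 0], [0, 0, 0, 0, 0, 0, 0]]

```text
t: 18.55
ee_pos: [573.2, 253.2, 67.7]
orientation: [0.11, 3.002, -0.008]
ft_force: [6.5, 6.4, -0.5]
width: 11.3
```

Request:
apply_moves:
  series:
    - [[0.02, 0.02, 0.15, 0, 0, 0, 0], [0.02, 0.01, 0.15, 0, 0, 0, 0], [0, 0, 0, 0, 0, 0, 0]]

```text
t: 18.85
ee_pos: [573.2, 253.4, 64.8]
orientation: [0.11, 3.002, -0.008]
ft_force: [6.3, 6.4, 0.1]
width: 11.4
```

Request:
apply_moves:
  series:
    - [[0.02, 0.0, 0.12, 0, 0, 0, 0], [0, 0, 0, 0, 0, 0, 0]]

```text
t: 19.05
ee_pos: [573.3, 253.4, 63.7]
orientation: [0.11, 3.001, -0.008]
ft_force: [6.1, 5.8, 1.3]
width: 11.0
```

Request:
apply_moves:
  series:
    - [[0.01, 0.0, 0.1, 0, 0, 0, 0], [0, 0, 0, 0, 0, 0, 0]]

```text
t: 19.25
ee_pos: [573.3, 253.5, 62.7]
orientation: [0.11, 3.001, -0.008]
ft_force: [5.5, 5.6, 1.4]
width: 11.5
```

Request:
apply_moves:
  series:
    - [[0.01, 0.0, 0.1, 0, 0, 0, 0], [0, 0, 0, 0, 0, 0, 0]]

```text
t: 19.45
ee_pos: [573.3, 253.5, 61.7]
orientation: [0.11, 3.001, -0.008]
ft_force: [5.1, 5.9, 1.6]
width: 11.1
```

Request:
apply_moves:
  series:
    - [[0.01, 0.0, 0.1, 0, 0, 0, 0], [0, 0, 0, 0, 0, 0, 0]]

```text
t: 19.65
ee_pos: [573.3, 253.5, 60.7]
orientation: [0.11, 3.002, -0.008]
ft_force: [5.2, 6.3, 1.3]
width: 11.1
```

Request:
apply_moves:
  series:
    - [[0.01, 0.0, 0.08, 0, 0, 0, 0], [0, 0, 0, 0, 0, 0, 0]]

```text
t: 19.85
ee_pos: [573.3, 253.6, 59.9]
orientation: [0.11, 3.001, -0.008]
ft_force: [5.4, 7.2, 2.4]
width: 11.0
```

Request:
apply_moves:
  series:
    - [[0.01, 0.0, 0.08, 0, 0, 0, 0], [0, 0, 0, 0, 0, 0, 0]]

```text
t: 20.05
ee_pos: [573.3, 253.6, 59.1]
orientation: [0.11, 3.001, -0.008]
ft_force: [4.9, 7.0, 2.5]
width: 11.3
```

Request:
apply_moves:
  series:
    - [[0.01, 0.0, 0.08, 0, 0, 0, 0], [0, 0, 0, 0, 0, 0, 0]]

```text
t: 20.25
ee_pos: [573.3, 253.6, 58.3]
orientation: [0.11, 3.001, -0.008]
ft_force: [4.2, 7.2, 1.7]
width: 11.3
```

Request:
apply_moves:
  series:
    - [[0.01, 0.0, 0.08, 0, 0, 0, 0], [0, 0, 0, 0, 0, 0, 0]]

```text
t: 20.45
ee_pos: [573.3, 253.6, 57.5]
orientation: [0.11, 3.002, -0.008]
ft_force: [5.2, 7.0, 2.0]
width: 11.3
```

Request:
apply_moves:
  series:
    - [[0.01, 0.0, 0.1, 0, 0, 0, 0], [0, 0, 0, 0, 0, 0, 0]]

```text
t: 20.65
ee_pos: [573.3, 253.7, 56.5]
orientation: [0.11, 3.001, -0.008]
ft_force: [4.7, 7.7, 1.8]
width: 11.5
```

Request:
apply_moves:
  series:
    - [[0.01, 0.0, 0.08, 0, 0, 0, 0], [0, 0, 0, 0, 0, 0, 0]]

```text
t: 20.85
ee_pos: [573.3, 253.7, 55.7]
orientation: [0.11, 3.002, -0.008]
ft_force: [3.7, 7.4, 1.5]
width: 11.0
```

Request:
apply_moves:
  series:
    - [[0.01, 0.0, 0.08, 0, 0, 0, 0], [0, 0, 0, 0, 0, 0, 0]]

```text
t: 21.05
ee_pos: [573.3, 253.7, 54.9]
orientation: [0.11, 3.001, -0.008]
ft_force: [4.0, 7.5, 1.9]
width: 11.2
```

Request:
apply_moves:
  series:
    - [[0.01, 0.0, 0.06, 0, 0, 0, 0], [0, 0, 0, 0, 0, 0, 0]]

```text
t: 21.25
ee_pos: [573.3, 253.7, 54.3]
orientation: [0.11, 3.001, -0.008]
ft_force: [4.7, 6.6, 2.1]
width: 11.1
```

Request:
apply_moves:
  series:
    - [[0.01, 0.0, 0.08, 0, 0, 0, 0], [0, 0, 0, 0, 0, 0, 0]]

```text
t: 21.45
ee_pos: [573.3, 253.7, 53.4]
orientation: [0.11, 3.002, -0.008]
ft_force: [4.7, 7.0, 0.8]
width: 10.8
```

Request:
apply_moves:
  series:
    - [[0.01, 0.0, 0.08, 0, 0, 0, 0], [0, 0, 0, 0, 0, 0, 0]]

```text
t: 21.65
ee_pos: [573.3, 253.7, 52.7]
orientation: [0.11, 3.001, -0.008]
ft_force: [4.2, 6.5, 2.4]
width: 11.3
```

```bash
python3 - <<'E'
from h import *
from workcell import ctrl
import cv2
where(ctrl.get_obs())
s=ctrl.get_image("scene")["img"];x0,y0,k=325,165,6
a=cv2.resize(s[y0:y0+95,x0:x0+110],None,fx=k,fy=k,interpolation=cv2.INTER_CUBIC)
for t,c in((0,(0,0,255)),(.05,(0,255,0)),(.1,(255,0,0))):
    for q in proj(jig([B(70,165,0,t),B(2,165,0,t),A(-6,165,0,np.pi-t)],J),"scene"):cv2.circle(a,tuple(int(v) for v in (q-[x0-.5,y0-.5])*k),3,c,-1)
cv2.imwrite("pics/m3.png",a)
E
```

```text
t 21.65 grasp jig x -39.7 y 166.1 z 57.7  r 166.1  angB 359.2 angA 180.8
F jig [3.7 6.8 2.4] M [ 1.05 -0.67  0.12] w 11.3 q [ 0.43  0.64  1.8  -0.12  0.59 -0.97]
```

View pics/m3.png

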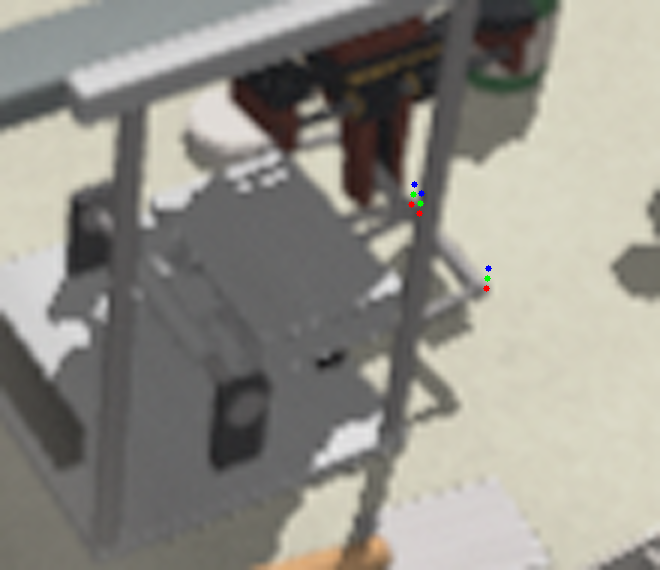

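B's bar end, near (482,288), lies on the mark for angle 0, so the pair is practically flat. I'll go on in small steps until I feel it seat.

Request:
apply_moves:
  series:
    - [[0.01, 0.0, 0.07, 0, 0, 0, 0], [0, 0, 0, 0, 0, 0, 0]]

```text
t: 21.9
ee_pos: [573.3, 253.7, 52.5]
orientation: [0.11, 3.001, -0.008]
ft_force: [2.9, 5.9, 7.7]
width: 11.3
```

Request:
apply_moves:
  series:
    - [[0.01, 0.0, 0.07, 0, 0, 0, 0], [0, 0, 0, 0, 0, 0, 0]]

```text
t: 22.1
ee_pos: [573.4, 253.7, 52.3]
orientation: [0.11, 3.001, -0.008]
ft_force: [1.2, 6.5, 12.7]
width: 11.1
```

Request:
apply_moves:
  series:
    - [[0.01, 0.0, 0.07, 0, 0, 0, 0], [0, 0, 0, 0, 0, 0, 0]]

```text
t: 22.3
ee_pos: [573.4, 253.7, 52.1]
orientation: [0.11, 3.001, -0.008]
ft_force: [-2.1, 5.3, 16.3]
width: 11.2
```

Seated at 16 N. I'll open and re-grip to clear the stress, then plan A's return.

Request:
apply_moves:
  series:
    - [[0, 0, 0, 0, 0, 0, 0.35], [0, 0, 0, 0, 0, 0, 0.35], [0, 0, 0, 0, 0, 0, 0.35], [0, 0, 0, 0, 0, 0, 0.1], [0, 0, 0, 0, 0, 0, 0], [0, 0, 0, 0, 0, 0, 0], [0, 0, 0, 0, 0, 0, 0], [0, 0, 0, 0, 0, 0, 0]]

```text
t: 23.1
ee_pos: [572.1, 253.7, 50.8]
orientation: [0.11, 3.004, -0.008]
ft_force: [-3.6, 13.0, -2.7]
width: 11.1
```

```bash
python3 - <<'E'
from h import *
from workcell import ctrl
o=ctrl.get_obs();where(o)
th=[179,176,172,168,164,160,155,150,145,140,135,130];arc(o,-40,A,th,[8]*12,(0,.8,-1.5))
E
```

```text
t 23.1 grasp jig x -40.8 y 166.0 z 55.7  r 166.1  angB 358.5 angA 181.5
F jig [-4.5 12.7 -2.7] M [2.05 0.7  0.24] w 11.1 q [ 0.43  0.64  1.8  -0.12  0.59 -0.97]
179 [-0.16 -0.02 -0.55] [-0.  -0.2 -0.1]
176 [-0.12 -0.04 -0.85] [0. 0. 0.]
172 [-0.16 -0.12 -1.13] [0. 0. 0.]
168 [-0.16 -0.2  -1.12] [0. 0. 0.]
164 [-0.16 -0.28 -1.11] [0. 0. 0.]
160 [-0.15 -0.36 -1.08] [0. 0. 0.]
155 [-0.19 -0.55 -1.32] [0. 0. 0.]
150 [-0.18 -0.66 -1.26] [0. 0. 0.]
145 [-0.17 -0.77 -1.2 ] [0. 0. 0.]
140 [-0.16 -0.88 -1.13] [0. 0. 0.]
135 [-0.15 -0.97 -1.05] [0. 0. 0.]
130 [-0.14 -1.06 -0.96] [0. 0. 0.]
```

Request:
apply_moves:
  series:
    - [[-0.08, 0.1, -0.5, 0, 0, 0, 0], [-0.12, -0.04, -0.85, 0, 0, 0, 0], [-0.16, -0.12, -1.13, 0, 0, 0, 0], [-0.16, -0.2, -1.12, 0, 0, 0, 0], [-0.16, -0.28, -1.11, 0, 0, 0, 0], [-0.15, -0.36, -1.08, 0, 0, 0, 0], [0, 0, 0, 0, 0, 0, 0]]

```text
t: 23.8
ee_pos: [571.4, 243.7, 110.4]
orientation: [0.111, 3.005, -0.009]
ft_force: [-5.1, 9.3, 1.8]
width: 11.2
```

```bash
python3 - <<'E'
from h import *
from workcell import ctrl
import cv2
o=ctrl.get_obs();where(o)
th=[155,150,145,140,135,130,125,120,115,110,105,100,95,90];arc(o,-40,A,th,[8]*14,(0,.8,-1.5))
s=ctrl.get_image("scene")["img"];x0,y0,k=325,165,6
cv2.imwrite("pics/m4.png",cv2.resize(s[y0:y0+95,x0:x0+110],None,fx=k,fy=k,interpolation=cv2.INTER_CUBIC))
E
```

```text
t 23.8 grasp jig x -40.9 y 156.1 z 115.4  r 165.6  angB 19.5 angA 160.5
F jig [-5.7  8.9  1.8] M [1.36 0.88 0.16] w 11.2 q [ 0.41  0.54  1.79 -0.1   0.69 -1.01]
155 [-0.26 -0.57 -1.26] [-0.1 -0.3 -0.1]
150 [-0.18 -0.66 -1.26] [0. 0. 0.]
145 [-0.17 -0.77 -1.2 ] [0. 0. 0.]
140 [-0.16 -0.88 -1.13] [0. 0. 0.]
135 [-0.15 -0.97 -1.05] [0. 0. 0.]
130 [-0.14 -1.06 -0.96] [0. 0. 0.]
125 [-0.12 -1.14 -0.87] [0. 0. 0.]
120 [-0.11 -1.21 -0.77] [0. 0. 0.]
115 [-0.09 -1.28 -0.66] [0. 0. 0.]
110 [-0.08 -1.33 -0.55] [0. 0. 0.]
105 [-0.06 -1.37 -0.43] [0. 0. 0.]
100 [-0.04 -1.41 -0.31] [0. 0. 0.]
95 [-0.03 -1.43 -0.19] [0. 0. 0.]
90 [-0.01 -1.44 -0.06] [0. 0. 0.]
```

View pics/m4.png

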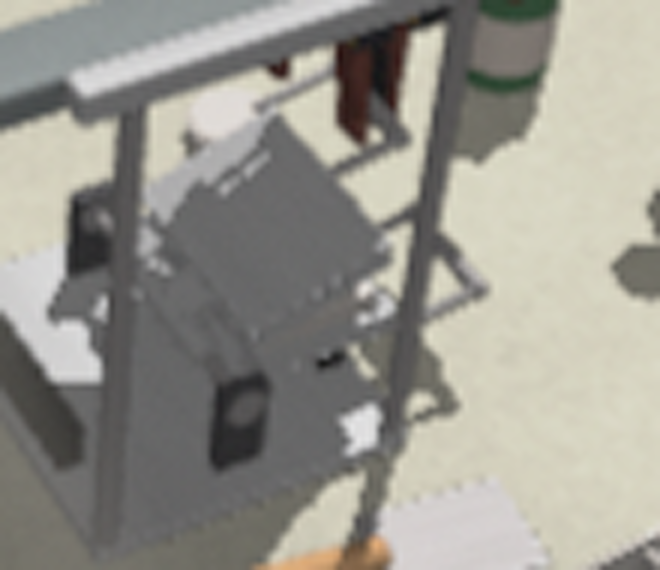

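A lifts while B stays flat, with its bar end still at (480,288). Continuing the fold back.

Request:
apply_moves:
  series:
    - [[-0.19, -0.52, -1.26, 0, 0, 0, 0], [-0.18, -0.66, -1.26, 0, 0, 0, 0], [-0.17, -0.77, -1.2, 0, 0, 0, 0], [-0.16, -0.88, -1.13, 0, 0, 0, 0], [-0.15, -0.97, -1.05, 0, 0, 0, 0], [-0.14, -1.06, -0.96, 0, 0, 0, 0], [0, 0, 0, 0, 0, 0, 0]]

```text
t: 24.55
ee_pos: [568.5, 196.2, 181.3]
orientation: [0.112, 3.004, -0.006]
ft_force: [-11.5, 12.9, 14.4]
width: 11.2
```

```bash
python3 - <<'E'
from h import *
from workcell import ctrl
o=ctrl.get_obs();where(o)
th=[125,120,115,110,105,100,95,90];arc(o,-40,A,th,[8]*14,(0,.8,-1.5))
E
```

```text
t 24.55 grasp jig x -40.4 y 108.5 z 186.3  r 166.5  angB 49.3 angA 130.7
F jig [-12.4  12.   14.4] M [1.94 1.65 0.24] w 11.2 q [ 0.34  0.41  1.81 -0.07  0.8  -1.11]
125 [-0.14 -1.3  -0.73] [ 0.1 -0.2 -0.2]
120 [-0.11 -1.21 -0.77] [0. 0. 0.]
115 [-0.09 -1.28 -0.66] [0. 0. 0.]
110 [-0.08 -1.33 -0.55] [0. 0. 0.]
105 [-0.06 -1.37 -0.43] [0. 0. 0.]
100 [-0.04 -1.41 -0.31] [0. 0. 0.]
95 [-0.03 -1.43 -0.19] [0. 0. 0.]
90 [-0.01 -1.44 -0.06] [0. 0. 0.]
```

Request:
apply_moves:
  series:
    - [[-0.18, -1.05, -1.1, 0, 0, 0, 0], [-0.11, -1.21, -0.82, 0, 0, 0, 0], [-0.09, -1.28, -0.68, 0, 0, 0, 0], [-0.08, -1.33, -0.57, 0, 0, 0, 0], [-0.06, -1.37, -0.43, 0, 0, 0, 0], [0, 0, 0, 0, 0, 0, 0]]

```text
t: 25.15
ee_pos: [563.9, 131.5, 216.3]
orientation: [0.112, 3.005, -0.011]
ft_force: [-7.5, 1.5, 9.3]
width: 11.3
```

```bash
python3 - <<'E'
from h import *
from workcell import ctrl
o=ctrl.get_obs();where(o)
th=[100,95,90,85,80,75,70,65];arc(o,-40,A,th,[8]*14,(0,.8,2.5))
E
```

```text
t 25.15 grasp jig x -40.2 y 43.6 z 221.2  r 167.0  angB 74.9 angA 105.1
F jig [-7.6  1.   9.3] M [0.47 0.96 0.09] w 11.3 q [ 0.23  0.33  1.83 -0.06  0.85 -1.23]
100 [-0.08 -1.42 -0.36] [-0.2 -0.3 -0.2]
95 [-0.03 -1.43 -0.19] [0. 0. 0.]
90 [-0.01 -1.44 -0.06] [0. 0. 0.]
85 [ 0.01 -1.44  0.06] [0. 0. 0.]
80 [ 0.03 -1.43  0.19] [0. 0. 0.]
75 [ 0.04 -1.41  0.31] [0. 0. 0.]
70 [ 0.06 -1.37  0.43] [0. 0. 0.]
65 [ 0.08 -1.33  0.55] [0. 0. 0.]
```

Request:
apply_moves:
  series:
    - [[-0.08, -1.42, -0.46, 0, 0, 0, 0], [-0.03, -1.43, -0.19, 0, 0, 0, 0], [-0.01, -1.44, -0.06, 0, 0, 0, 0], [0.01, -1.44, 0.06, 0, 0, 0, 0], [0.03, -1.43, 0.19, 0, 0, 0, 0], [0.04, -1.41, 0.31, 0, 0, 0, 0], [0.06, -1.37, 0.43, 0, 0, 0, 0], [0, 0, 0, 0, 0, 0, 0]]

```text
t: 25.95
ee_pos: [556.7, 31.1, 212.3]
orientation: [0.112, 3.006, -0.014]
ft_force: [-3.8, -2.2, 3.0]
width: 11.2
```

```bash
python3 - <<'E'
from h import *
from workcell import ctrl
o=ctrl.get_obs();where(o)
th=[65,60,55,50,45,40,35,30,25,20];arc(o,-40,A,th,[8]*14,(0,.8,2.5))
E
```

```text
t 25.95 grasp jig x -40.2 y -57.0 z 217.3  r 167.3  angB 109.9 angA 70.1
F jig [-3.6 -2.5  3. ] M [-0.22  0.84 -0.  ] w 11.2 q [ 0.05  0.3   1.89 -0.03  0.82 -1.43]
65 [ 0.04 -1.19  0.53] [-0.3 -0.3 -0.1]
60 [ 0.09 -1.28  0.66] [0. 0. 0.]
55 [ 0.11 -1.21  0.77] [0. 0. 0.]
50 [ 0.12 -1.14  0.87] [0. 0. 0.]
45 [ 0.14 -1.06  0.96] [0. 0. 0.]
40 [ 0.15 -0.97  1.05] [0. 0. 0.]
35 [ 0.16 -0.88  1.13] [0. 0. 0.]
30 [ 0.17 -0.77  1.2 ] [0. 0. 0.]
25 [ 0.18 -0.66  1.26] [0. 0. 0.]
20 [ 0.19 -0.55  1.32] [0. 0. 0.]
```

Request:
apply_moves:
  series:
    - [[0.04, -1.19, 0.53, 0, 0, 0, 0], [0.09, -1.28, 0.66, 0, 0, 0, 0], [0.11, -1.21, 0.77, 0, 0, 0, 0], [0.12, -1.14, 0.87, 0, 0, 0, 0], [0.14, -1.06, 0.96, 0, 0, 0, 0], [0.15, -0.97, 1.05, 0, 0, 0, 0], [0.16, -0.88, 1.13, 0, 0, 0, 0], [0, 0, 0, 0, 0, 0, 0]]

```text
t: 26.75
ee_pos: [551.3, -45.2, 151.5]
orientation: [0.111, 3.006, -0.013]
ft_force: [-2.8, -1.8, -0.3]
width: 11.2
```

```bash
python3 - <<'E'
from h import *
from workcell import ctrl
o=ctrl.get_obs();where(o)
th=[30,25,20,15,11,8,5,3];arc(o,-40,A,th,[8]*14,(0,.8,1.5))
E
```

```text
t 26.75 grasp jig x -40.1 y -133.5 z 156.5  r 164.7  angB 144.2 angA 35.8
F jig [-2.7 -2.  -0.3] M [-0.09  0.53 -0.  ] w 11.2 q [-0.1   0.39  1.94  0.    0.68 -1.6 ]
30 [ 0.15 -0.85  1.24] [-0.2 -0.3 -0.1]
25 [ 0.18 -0.66  1.26] [0. 0. 0.]
20 [ 0.19 -0.55  1.32] [0. 0. 0.]
15 [ 0.19 -0.43  1.36] [0. 0. 0.]
11 [ 0.16 -0.26  1.11] [0. 0. 0.]
8 [ 0.12 -0.14  0.84] [0. 0. 0.]
5 [ 0.12 -0.1   0.85] [0. 0. 0.]
3 [ 0.08 -0.04  0.57] [0. 0. 0.]
```

Request:
apply_moves:
  series:
    - [[0.15, -0.85, 1.24, 0, 0, 0, 0], [0.18, -0.66, 1.26, 0, 0, 0, 0], [0.19, -0.55, 1.32, 0, 0, 0, 0], [0.19, -0.43, 1.36, 0, 0, 0, 0], [0.16, -0.26, 1.11, 0, 0, 0, 0], [0.12, -0.14, 0.84, 0, 0, 0, 0], [0.12, -0.1, 0.6, 0, 0, 0, 0], [0, 0, 0, 0, 0, 0, 0]]

```text
t: 27.55
ee_pos: [549.4, -74.2, 74.3]
orientation: [0.11, 3.004, -0.012]
ft_force: [-1.7, 0.5, -1.6]
width: 11.3
```

Request:
apply_moves:
  series:
    - [[0.04, -0.03, 0.25, 0, 0, 0, 0], [0.04, -0.02, 0.25, 0, 0, 0, 0], [0, 0, 0, 0, 0, 0, 0]]

```text
t: 27.85
ee_pos: [549.4, -74.7, 69.9]
orientation: [0.11, 3.004, -0.012]
ft_force: [-1.8, 0.5, -0.9]
width: 11.6
```

```bash
python3 - <<'E'
from h import *
from workcell import ctrl
o=ctrl.get_obs();where(o)
E
```

```text
t 27.85 grasp jig x -40.0 y -163.2 z 74.9  r 163.9  angB 174.8 angA 5.2
F jig [-1.9  0.4 -0.9] M [0.48 0.44 0.07] w 11.6 q [-0.16  0.53  1.97  0.02  0.51 -1.67]
```

Request:
apply_moves:
  series:
    - [[0.04, -0.02, 0.3, 0, 0, 0, 0], [0.04, -0.02, 0.3, 0, 0, 0, 0], [0.04, -0.01, 0.3, 0, 0, 0, 0], [0, 0, 0, 0, 0, 0, 0]]

```text
t: 28.25
ee_pos: [549.2, -75.3, 60.4]
orientation: [0.11, 3.004, -0.012]
ft_force: [-0.3, 3.5, -1.6]
width: 11.3
```

Request:
apply_moves:
  series:
    - [[0.02, 0, 0.15, 0, 0, 0, 0], [0.02, 0, 0.15, 0, 0, 0, 0], [0, 0, 0, 0, 0, 0, 0]]

```text
t: 28.55
ee_pos: [549.2, -75.4, 57.7]
orientation: [0.11, 3.004, -0.012]
ft_force: [-0.1, 2.1, -0.6]
width: 11.3
```

Request:
apply_moves:
  series:
    - [[0.02, 0, 0.12, 0, 0, 0, 0], [0, 0, 0, 0, 0, 0, 0]]

```text
t: 28.75
ee_pos: [549.2, -75.4, 56.5]
orientation: [0.11, 3.004, -0.012]
ft_force: [-1.2, 2.8, 0.8]
width: 11.4
```

Request:
apply_moves:
  series:
    - [[0.02, 0, 0.1, 0, 0, 0, 0], [0, 0, 0, 0, 0, 0, 0]]

```text
t: 28.95
ee_pos: [549.2, -75.4, 55.6]
orientation: [0.11, 3.004, -0.012]
ft_force: [-0.1, 2.1, 0.2]
width: 10.9
```

Request:
apply_moves:
  series:
    - [[0.02, 0, 0.1, 0, 0, 0, 0], [0, 0, 0, 0, 0, 0, 0]]

```text
t: 29.15
ee_pos: [549.2, -75.4, 54.6]
orientation: [0.11, 3.004, -0.012]
ft_force: [0.5, 2.3, 1.0]
width: 11.4
```

Request:
apply_moves:
  series:
    - [[0.02, 0, 0.1, 0, 0, 0, 0], [0, 0, 0, 0, 0, 0, 0]]

```text
t: 29.35
ee_pos: [549.2, -75.4, 53.9]
orientation: [0.11, 3.003, -0.013]
ft_force: [-0.6, 1.8, 6.1]
width: 11.2
```

Request:
apply_moves:
  series:
    - [[0.02, 0, 0.1, 0, 0, 0, 0], [0, 0, 0, 0, 0, 0, 0]]

```text
t: 29.55
ee_pos: [549.3, -75.5, 53.7]
orientation: [0.11, 3.003, -0.013]
ft_force: [-4.1, 2.9, 15.3]
width: 11.2
```

Request:
apply_moves:
  series:
    - [[0.01, 0, 0.08, 0, 0, 0, 0], [0, 0, 0, 0, 0, 0, 0]]

```text
t: 29.75
ee_pos: [549.4, -75.5, 53.5]
orientation: [0.11, 3.002, -0.013]
ft_force: [-7.2, 4.1, 22.8]
width: 11.3
```

Request:
apply_moves:
  series:
    - [[0.01, 0, 0.08, 0, 0, 0, 0], [0, 0, 0, 0, 0, 0, 0]]

```text
t: 29.95
ee_pos: [549.5, -75.5, 53.3]
orientation: [0.11, 3.002, -0.013]
ft_force: [-9.6, 3.9, 31.6]
width: 11.1
```

A is on its open stop. Release, then retreat up and back.

Request:
apply_moves:
  series:
    - [[0, 0, -0.15, 0, 0, 0, 0], [0, 0, -0.1, 0, 0, 0, 0.4], [0, 0, 0, 0, 0, 0, 0.4], [0, 0, 0, 0, 0, 0, 0.4], [0, 0, 0, 0, 0, 0, 0.4], [0, 0, -1.5, 0, 0, 0, 0.4], [0, 0, -3, 0, 0, 0, 0.4], [0, 0, -4, 0, 0, 0, 0.4], [0, 0, -4, 0, 0, 0, 0.4], [3, -3, -2, 0, 0, 0, 0.4], [4, -3, 0, 0, 0, 0, 0.4], [4, -3, 0, 0, 0, 0, 0.4]]

```text
t: 31.15
ee_pos: [412.9, -155.8, 184.1]
orientation: [0.107, 3.001, -0.014]
ft_force: [-0.2, -0.8, -1.1]
width: 34.9
```

Request:
apply_moves:
  series:
    - [[4, -3, 0, 0, 0, 0, 0.4], [0, -4, 0, 0, 0, 0, 0.4], [0, -4, 0, 0, 0, 0, 0.4], [0, -4, 0, 0, 0, 0, 0.4], [0, 0, 0, 0, 0, 0, 0.4], [0, 0, 0, 0, 0, 0, 0.4]]

```text
t: 31.75
ee_pos: [362.6, -302.4, 177.9]
orientation: [0.113, 3.004, -0.012]
ft_force: [0.3, 0.7, -0.6]
width: 35.3
```

```bash
python3 - <<'E'
from h import *
from workcell import ctrl
import cv2
where(ctrl.get_obs())
s=ctrl.get_image("scene")["img"][150:250,285:425];t=ctrl.get_image("top")["img"][130:260,190:350]
cv2.imwrite("pics/f.png",cv2.hconcat([cv2.resize(t,(400,325),interpolation=cv2.INTER_CUBIC),cv2.resize(s,(400,325),interpolation=cv2.INTER_CUBIC)]))
E
```

```text
t 31.75 grasp jig x -209.9 y -403.6 z 182.9  r 421.9  angB 163.1 angA 16.9
F jig [ 0.2  0.7 -0.6] M [-0.01  0.07 -0.02] w 35.3 q [-0.77  0.25  2.07  0.13  0.72 -2.36]
```

View pics/f.png

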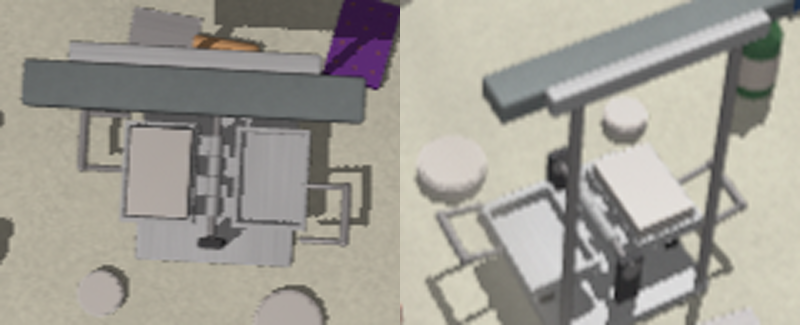

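The cassette lies plain face up in tray B at about (158,172) in the top view. Tray A is open and empty at about (272,178), and both bars are where they were at the start.

```bash
python3 -c "
from workcell import ctrl
print(ctrl.close_job())"
```

```text
the job is handed in; nothing more can be done
None
```

The cassette is turned over and lies dimpled face down in tray B, and the job was handed in at about 32 s of the 64 s allowed.

- **Folding B over:** I folded tray B onto the cassette by its bar and stopped at about 12 N vertical force at the bar.
- **Swinging the pair:** I swung the closed pair over by tray A's bar until it seated on the left side at about 16 N. Partway over, a force of about 38 N built up at the wrist because my path ran slightly inside the bar's arc; I stopped, corrected the path and carried on. It acted along the tray towards the hinge, not as pressure on the cassette.
- **Folding A back:** I folded tray A back to its open stop, then let go and moved the arm clear. I pressed against that stop with about 32 N, more than it needed, but the tray was empty by then.

**Last checks:** the final top and scene pictures show the cassette plain face up and level in tray B. Tray A is open and empty, and the trays and bars are where they should be. The spatula, dishes and other items near the jig look unmoved; I did not check the rest of the bench. The wrist force read about zero with the arm clear. None of these last checks failed or disagreed.

I viewed 13 pictures, three over the budget of 10. The extra ones checked the force build-up, the seating on the left side and the finish.

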